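# Load the tray drying station, set its air flow and lock it

### The job

Stack every drying tray on the station's pedestal, in any order, cut corner over cut corner so that each skirt drops fully home over the one below, and put the lid on top the same way. Then slide the clear guard back, turn the air-flow knob until its pointer meets the red mark, and slide the guard fully shut over it again. Leave the spool, the tape and the tin behind the station alone.

Things in the scene. Friction and masses are not known exactly. Their poses are not given: they have to be found in the camera images.
- station: Fixed drying station: painted grey slab, 160 (its x) x 300 (its y) x 24 mm high, origin at the centre of its underside, z up, its long front edge faces the robot (its -x). Its left half (+y) carries the black pedestal for the trays, its right half (-y) the air-flow knob under its sliding guard.
- seat (a point): Centre of the pedestal's shoulder, 36 mm above the bench, at (0, 85) mm in the station's frame; a seated first tray's origin. Pedestal: a tray's outline (104 x 62 mm, sides standing 12 mm above the slab), corner at +x, +y cut off at 45 degrees (16 mm legs); on top a tapered boss 8 mm high (92 x 50 mm at its foot, 86 x 44 mm at its top, same cut corner) that enters the skirt.
- seat_corner (a point): Middle of the pedestal's cut corner, at (44, 23, 0) mm from the seat.
- tray_blue: Loose blue tray, may be absent; 104 (x) x 62 (y) mm, corner at +x, +y cut at 45 degrees (16 mm legs); origin: centre of underside, z up; 0.12 kg. Sides upright from 0 to 24 mm: grasp across the 62 mm. Boss on top as the pedestal's, dark dots on it; skirt below 10 mm deep, 4 mm walls, 2 mm play over a boss, 3 mm lead-in; wrong way round it rides up. Adds 24 mm to a stack. Paper label on -x end.
- blue_corner (a point): Middle of the blue tray's cut corner at its underside, at (44, 23, 0) mm in the tray's frame.
- tray_green: Loose green tray, may be absent; 104 (x) x 62 (y) mm, corner at +x, +y cut at 45 degrees (16 mm legs); origin: centre of underside, z up; 0.12 kg. Sides upright from 0 to 24 mm: grasp across the 62 mm. Boss on top as the pedestal's, dark dots on it; skirt below 10 mm deep, 4 mm walls, 2 mm play over a boss, 3 mm lead-in; wrong way round it rides up. Adds 24 mm to a stack. Paper label on -x end.
- green_corner (a point): Middle of the green tray's cut corner at its underside, at (44, 23, 0) mm in the tray's frame.
- tray_orange: Loose orange tray, may be absent; 104 (x) x 62 (y) mm, corner at +x, +y cut at 45 degrees (16 mm legs); origin: centre of underside, z up; 0.12 kg. Sides upright from 0 to 24 mm: grasp across the 62 mm. Boss on top as the pedestal's, dark dots on it; skirt below 10 mm deep, 4 mm walls, 2 mm play over a boss, 3 mm lead-in; wrong way round it rides up. Adds 24 mm to a stack. Paper label on -x end.
- orange_corner (a point): Middle of the orange tray's cut corner at its underside, at (44, 23, 0) mm in the tray's frame.
- tray_white: Loose white tray, may be absent; 104 (x) x 62 (y) mm, corner at +x, +y cut at 45 degrees (16 mm legs); origin: centre of underside, z up; 0.12 kg. Sides upright from 0 to 24 mm: grasp across the 62 mm. Boss on top as the pedestal's, dark dots on it; skirt below 10 mm deep, 4 mm walls, 2 mm play over a boss, 3 mm lead-in; wrong way round it rides up. Adds 24 mm to a stack. Paper label on -x end.
- white_corner (a point): Middle of the white tray's cut corner at its underside, at (44, 23, 0) mm in the tray's frame.
- lid: Loose grey lid, same outline, cut corner and skirt as a tray, flat top 16 mm above its underside, no boss, a black bar handle on its middle: 50 mm along x, 12 mm thick in y, 24 mm high (from 16 to 40 mm above the underside). Origin at the centre of its underside; about 0.1 kg. Trays and lid start in a row on bare bench at x near 0.435, y -0.22 to 0.30.
- lid_corner (a point): Middle of the lid's cut corner at its underside, at (44, 23, 0) mm in the lid's frame.
- flow_knob (a joint): Angle of the air-flow knob in rad, grows counterclockwise seen from above; at 0 its pointer points to the station's front (-x), in general along (-cos q, -sin q) in the station's frame. Range -2.0 to 1.5; it stays where it is left (friction about 0.04 N m).
- knob_grip (a point): On the knob's axis, at (-40, -85, 51) mm in the station's frame, middle of its grip bar: black bar 40 mm long (along the pointer), 12 mm thick, from 39 to 63 mm above the bench, on a black disc of 40 mm diameter whose top is at 40 mm. The white pointer line and tip are at one end of the bar.
- knob_pointer (a point): Tip of the knob's pointer, 24 mm from the knob's axis.
- mark_tip (a point): Point in front of the red mark on the dial, 24 mm from the knob's axis: where the pointer's tip must come. The mark is fixed to the dial and never moves in a run.
- guard (a joint): Travel of the clear knob guard in m: 0 = fully shut over the knob, 0.08 = fully open; it opens along the station's +x and stays where it is left (friction about 1.5 N).
- guard_fin (a point): Centre of the yellow grip fin on top of the guard, 86.5 mm above the bench: fin 12 mm thick (station's x), 44 mm long (station's y), from 74.5 to 98.5 mm above the bench. The guard is a clear hood, 60 mm (x) x 68 mm (y), its top at 74.5 mm; when fully shut it is centred on the knob.
- spool: Pink ribbon spool, 82 mm wide, 18 mm high, behind the station; leave it alone. Origin at the centre of its underside.
- tape_roll: Roll of tape, 98 mm wide, 25 mm high, behind the station; leave it alone.
- tin: Small blue tin of tacks, 55 mm wide, 21 mm high, behind the station; leave it alone.
There are look-alikes about, which are no part of the job. There is more than one size of the tray_orange; the one meant has the size given above.

How it is judged:
On the way, in this order (a step that is already met when the one before it is completed fails the run):
1. all trays present are stacked home on the pedestal with the lid home on top (horizontal distance between each of tray_blue, tray_green, tray_orange, tray_white, lid and seat below 0.013 m and horizontal distance between each of blue_corner, green_corner, orange_corner, white_corner, lid_corner and seat_corner below 0.016 m and angle between each of tray_blue, tray_green, tray_orange, tray_white, lid's own z axis and vertical below 0.05 rad and (z of tray_blue in the frame of seat between -0.003 and 0.003 m or z of tray_blue in the frame of seat between 0.021 and 0.027 m or z of tray_blue in the frame of seat between 0.045 and 0.051 m or z of tray_blue in the frame of seat between 0.069 and 0.075 m) and z of each of tray_blue, tray_green, tray_orange, tray_white in the frame of lid below -0.018 m and (z of tray_green in the frame of seat between -0.003 and 0.003 m or z of tray_green in the frame of seat between 0.021 and 0.027 m or z of tray_green in the frame of seat between 0.045 and 0.051 m or z of tray_green in the frame of seat between 0.069 and 0.075 m) and (z of tray_orange in the frame of seat between -0.003 and 0.003 m or z of tray_orange in the frame of seat between 0.021 and 0.027 m or z of tray_orange in the frame of seat between 0.045 and 0.051 m or z of tray_orange in the frame of seat between 0.069 and 0.075 m) and (z of tray_white in the frame of seat between -0.003 and 0.003 m or z of tray_white in the frame of seat between 0.021 and 0.027 m or z of tray_white in the frame of seat between 0.045 and 0.051 m or z of tray_white in the frame of seat between 0.069 and 0.075 m) and (z of lid in the frame of seat between 0.069 and 0.075 m or z of lid in the frame of seat between 0.093 and 0.099 m) and linear speed of lid below 0.02 m/s), for 0.2 s.
2. with the guard slid back, the knob's pointer is at the red mark (horizontal distance between knob_pointer and mark_tip below 0.0035 m and value of joint guard above 0.05 m), for 0.2 s.
3. the guard is shut over the knob, still at the mark (horizontal distance between knob_pointer and mark_tip below 0.0035 m and value of joint guard below 0.005 m), for 0.2 s.
At the end, for the whole second after the job is handed in: Each tray present and the lid: level within 0.05 rad, centre within 13 mm of the seat, cut corner within 16 mm of the pedestal's, at a multiple of 24 mm above the seat within 3 mm, lid above all; pointer within 3.5 mm of the mark point; guard within 5 mm of shut (all of step 1 and all of step 3); the robot touches nothing.
It fails at once if the spool is pushed more than 30 mm (distance of spool from where it was at the start of the episode above 0.03 m).
It fails at once if the roll of tape is pushed more than 30 mm (distance of tape_roll from where it was at the start of the episode above 0.03 m).
It fails at once if the tin is pushed more than 30 mm (distance of tin from where it was at the start of the episode above 0.03 m).
Of tray_blue, tray_green, tray_orange, tray_white only 3 to 4 are there at a start; the rules pass over those that are not, and their reading is None.
At some moment in a run one of lid may be knocked a few centimetres aside while the robot is not near it.
Once in a run the grip may slacken for a moment while it holds something.
It also fails if it takes over 210 s, if anything falls off the work surface, if the arm or the gripper's body presses on something with over 40 N, if the wrist force passes 120 N, or if a joint passes its speed limit or range.

### The arm

A 7-joint arm with a two-finger parallel gripper is mounted at the origin on a cart in front of the work surface, level with it; the furniture and walls round the work are solid. World frame = base frame: x ahead of the robot, y to its left, z up, the work surface at z = 0. Lengths are in m, angles in rad, forces in N, time in s.
With the tool pointing down it reaches from about 0.4 to 0.875 m from the base axis. Payload 19.3 kg.
Tool frame: the origin (TCP) lies at the very end of the fingers, on their centre line; the grasp point (between the pads) lies 19 mm behind it; z points along the fingers, y is the line along which they close (so a half turn about z gives the same grasp; the last joint's range is limited). The gripper opens to 85 mm and grips with 20 to 120 N. Pads are 22 mm wide; open, the fingers measure 114 mm over their backs; the gripper's body (76 mm by 85 mm) begins 54 mm behind the grasp point. The pads swing forward as they close: fully open they stand 13 mm farther back than shut.
Start: joints at [1.191, 0.521, -0.036, 1.599, 0.021, 1.021, -0.113], TCP at [0.191, -0.595, 0.207] pointing down, gripper open.
Joint ranges: [-2.91, 2.91], [-0.3, 2.13], [-1.5, 1.42], [0.17, 2.43], [-1.26, 4.41], [0.16, 1.93], [-2.52, 2.52]. Speed limits (rad/s): [1.89, 1.89, 2.39, 2.39, 3.01, 3.01, 3.01].

### API

Orientations are given as [roll, pitch, yaw] about the fixed x, y, z axes, in that order (R = Rz(yaw) Ry(pitch) Rx(roll)).
In Python, from workcell import bot gives the robot as it stands. The module is installed in compiled form; this text tells all that it offers.
- The arm moves only by the tool apply_moves, never from a script. Its arguments are lists of equal length, an entry for each row: "claw": the finger opening in m, from 0 to 0.0854; "xyz": the shift along the tool's x, y, z in m, a list of three; "twist": the turn, a rotation vector about the tool's x, y, z in rad, a list of three. A call has 1 to 20 rows; each row shifts and turns the commanded pose from where the row before left it, along the tool's axes as they then stand; what a row does not reach is not made up. A row lasts 1/10 s, in which the tool goes at most 50 mm and 8.59 degrees, less where a joint would pass 70% of its speed; a pose out of reach is approached as far as the arm can. A call with a gripper value outside its range is refused whole. The fingers move at their own pace and stop on an object; "force" is the grip in N (left out, the last holds). Time passes only in rows, so rows that do not move let the fingers close. It gives the time, the measured TCP pose, the force, the opening and the grip force at its end, in the units of the state.
- bot.observe(): the state, without advancing time (a new reading comes with each control period).
- bot.grab_frame(name): name is "scene" or "top"; returns a dict with "img" (420x560x3 uint8, red, green, blue), "vfov" (degrees; the focal length in pixels is half the picture's height over the tangent of half this angle, whatever the lens; pixels are square), "cx", "cy" (the principal point, pixels), "distortion" ([k1, k2, p1, p2, k3] as OpenCV has them; the pictures are not rectified), "view" (4x4, takes a point from world to camera coordinates). Camera axes: x right, y up, looking along -z (the intrinsics and any distortion apply to the point x, -y, -z); pixel columns grow to the right and rows downward; lengths in m; the calibration is good to about 2 mm. A picture is of the moment at which its call begins. There is no depth.
- bot.job_done(): hands the job in; it is judged then, once.
Trained networks look in the newest picture that a camera, given by its name, has taken for a name from the list of things; names that differ only in an ending like _2 or _b are one class to them, and where a whole thing is asked for, a point or a joint stands for the part that bears it (a point fixed in the world has none). Each returns a list of dicts, best first, with "score" (0 to 1); they miss things now and then, are a little off and sometimes report something else, mostly with a low value. They report only what shows in the picture. A call takes as long as a camera call. They do not tell look-alikes from the thing itself.
- bot.find_in(camera, query): "position" ([x, y, z] in m, in world coordinates, good to about 4 mm: the middle of the surface that is visible of it).
The state is a dict: "clock": time; "qpos": joint angles; "qd": joint speeds; "joint_efforts": joint torques, N m; "position": TCP position; "tool_rot": TCP orientation; "force": force on the tool from outside, world axes, zero at the start; "moment": the same for the moment, N m; "grip_width": finger opening in m; "finger_force": force on a finger pad.
Only numpy, scipy, OpenCV 4.12 (cv2) and the standard library are available. Lean on these libraries where they do the work, as an engineer would, in place of code of your own. Each camera call takes 0.05 s, during which the arm holds its last target. There are 200 camera calls.

## Working session

There is one attempt and no reset: what is moved stays moved. The work goes in short steps, Python scripts to look and compute and a tool call to move; the robot and the scene stay as the last step left them, time stands still between calls to the robot, and variables do not carry over. Pictures are saved under pics/ and viewed, at most 14 in all, crops included, and the job is handed in when it is done.

Besides the shell and the picture viewer there is one more tool, called in YAML: its name, and indented under it one key for each argument. apply_moves: Moves the arm, as the interface text tells. Its arguments: {"type":"object","properties":{"claw":{"type":"array"},"xyz":{"type":"array"},"twist":{"type":"array"},"force":{"type":"number"}},"required":["claw","xyz","twist"]}

```bash
mkdir -p pics
cat > h.py <<'E'
import numpy as np, cv2
from workcell import bot
def K(f):
    h,w=f["img"].shape[:2]; fl=h/2/np.tan(np.radians(f["vfov"])/2)
    return np.array([[fl,0,f["cx"]],[0,fl,f["cy"]],[0,0,1]])
def proj(f,P):
    P=np.atleast_2d(P).astype(float); V=np.array(f["view"]); c=P@V[:3,:3].T+V[:3,3]
    c=c*[1,-1,-1]
    return cv2.projectPoints(c.reshape(-1,1,3),np.zeros(3),np.zeros(3),K(f),np.array(f["distortion"],float))[0].reshape(-1,2)
def unproj(f,px,z):
    px=np.array(px,float).reshape(-1,1,2)
    n=cv2.undistortPoints(px,K(f),np.array(f["distortion"],float)).reshape(-1,2)
    d=np.c_[n[:,0],-n[:,1],-np.ones(len(n))]; V=np.array(f["view"]); R=V[:3,:3]
    o=-R.T@V[:3,3]; d=d@R
    return o+d*((z-o[2])/d[:,2])[:,None]
def save(name,img,s=1):
    cv2.imwrite("pics/"+name,cv2.cvtColor(cv2.resize(img,None,fx=s,fy=s,interpolation=cv2.INTER_CUBIC),cv2.COLOR_RGB2BGR))
E
python3 - <<'E'
from h import *
s=bot.observe(); print({k:np.round(v,3).tolist() for k,v in s.items()})
for c in ["top","scene"]:
    f=bot.grab_frame(c); save(c+"0.png",f["img"],1.4)
    np.save(c+"0.npy",f,allow_pickle=True); V=np.array(f["view"]);print(c,f["vfov"],(-V[:3,:3].T@V[:3,3]).round(3))
for q in ["station","tray_blue","tray_green","tray_orange","tray_white","lid","flow_knob","guard_fin","mark_tip","knob_pointer","seat","lid_corner","blue_corner"]:
    print(q,[(np.round(d["position"],3).tolist(),round(d["score"],2)) for d in bot.find_in("top",q)][:4])
E
```

```text
{'clock': 0.0, 'qpos': [1.191, 0.522, -0.036, 1.6, 0.021, 1.021, -0.113], 'qd': [0.0, 0.002, -0.001, 0.002, 0.002, 0.0, -0.0], 'joint_efforts': [-0.001, -92.711, 1.979, -36.995, 0.018, 0.008, -0.0], 'position': [0.19, -0.595, 0.207], 'tool_rot': [-3.14, 0.0, 0.31], 'force': [0.423, 0.462, 0.365], 'moment': [-0.033, 0.018, 0.018], 'finger_force': 0.0, 'grip_width': 0.086}
top 45.57560399192495 [0.348 0.043 1.273]
scene 57.87638183578864 [0.225 0.634 0.727]
station [([0.634, -0.062, 0.024], 0.7)]
tray_blue [([0.444, 0.046, 0.031], 0.7)]
tray_green [([0.434, -0.205, 0.035], 0.86), ([0.434, 0.296, 0.019], 0.34)]
tray_orange [([0.445, -0.079, 0.021], 0.87), ([0.438, 0.16, 0.03], 0.62)]
tray_white []
lid [([0.431, 0.297, 0.02], 0.82), ([0.593, -0.136, 0.072], 0.15)]
flow_knob []
guard_fin [([0.594, -0.141, 0.076], 0.62)]
mark_tip []
knob_pointer [([0.433, 0.297, 0.019], 0.51)]
seat [([0.636, -0.061, 0.025], 0.93), ([0.767, -0.178, 0.019], 0.48), ([0.431, 0.297, 0.019], 0.37)]
lid_corner [([0.433, 0.298, 0.02], 0.73)]
blue_corner [([0.448, 0.045, 0.033], 0.69)]
```

View pics/top0.png

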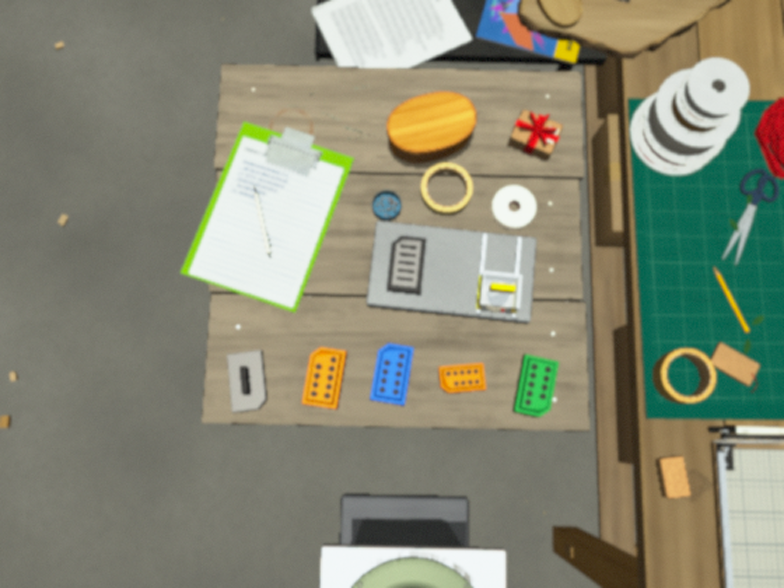

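View pics/scene0.png

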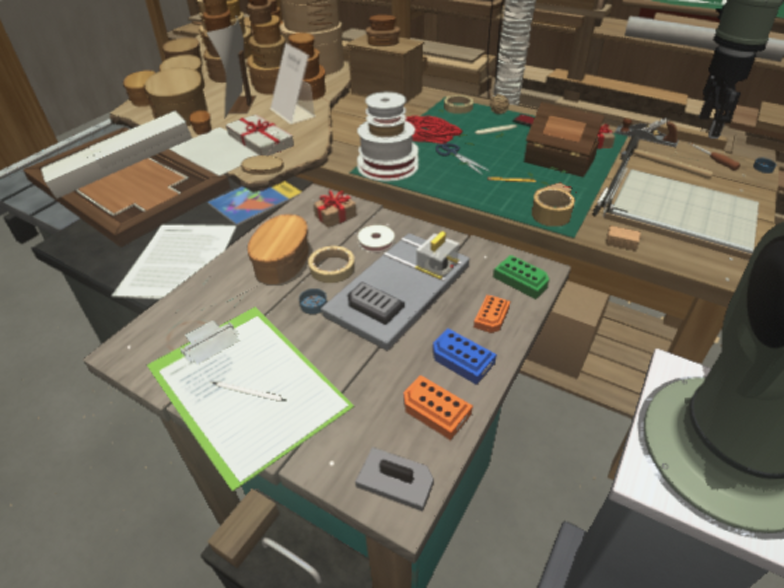

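The top view shows the lid at (246,380), large orange at (323,378), blue at (391,375), small orange at (462,378), green at (536,385), the pedestal at (406,265) and the guard at (500,290). The orange candidates are (323,378) and (462,378). The first matches the size of the other trays, so I take it as the real one and confirm it in an enlarged crop.

Run:
```python
from h import *
f=np.load("top0.npy",allow_pickle=True).item(); im=f["img"]
a=cv2.resize(im[240:302,150:410],None,fx=3,fy=3,interpolation=cv2.INTER_CUBIC)
b=cv2.resize(im[155:233,258:388],None,fx=5,fy=5,interpolation=cv2.INTER_CUBIC)
c=np.zeros((a.shape[0]+b.shape[0],780,3),np.uint8); c[:a.shape[0]]=a; c[a.shape[0]:,:b.shape[1]]=b
print(c.shape); save("crop1.png",c)
hsv=cv2.cvtColor(im,cv2.COLOR_RGB2HSV)
R={"orange":((5,150,120),(18,255,255),(205,240,260,300)),"small":((5,150,120),(18,255,255),(310,250,350,290)),
"blue":((100,120,80),(125,255,255),(260,240,300,300)),"green":((45,120,50),(80,255,255),(360,245,405,305))}
for n,(lo,hi,(x0,y0,x1,y1)) in R.items():
    m=cv2.inRange(hsv[y0:y1,x0:x1],lo,hi); m=cv2.morphologyEx(m,cv2.MORPH_CLOSE,np.ones((5,5)))
    c=max(cv2.findContours(m,0,1)[0],key=cv2.contourArea); p=c.reshape(-1,2)+[x0,y0]
    W=unproj(f,p,0.024)[:,:2]*1000
    print(n,cv2.minAreaRect(W.astype(np.float32)),W.mean(0))
```

```text
(576, 780, 3)
orange ((438.479736328125, 162.34378051757812), (64.08206176757812, 104.52597045898438), 82.48516082763672) [435.91823349 161.39844349]
small ((441.58795166015625, -82.39649963378906), (48.53970718383789, 80.4018783569336), 6.16036319732666) [442.5654134  -83.72585329]
blue ((447.7944030761719, 42.25970458984375), (61.20767593383789, 103.65476989746094), 81.4552001953125) [445.54249535  41.2982379 ]
green ((429.7893981933594, -213.74819946289062), (62.09716796875, 102.41341400146484), 78.582275390625) [ 431.7196658  -213.32652544]
```

View pics/crop1.png

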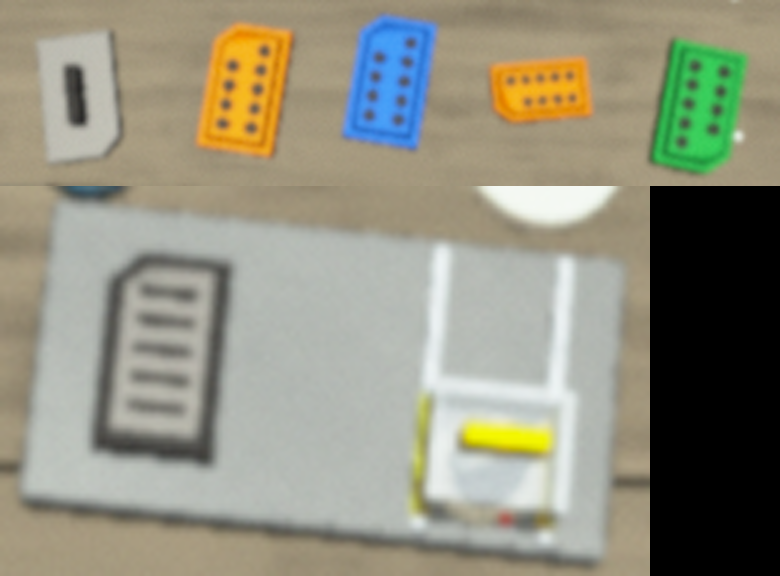

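The crop confirms it: the large orange at crop (245,90) measures 104 x 64 mm and is the real tray, while the small one measures 80 x 48 mm. The white tray is absent. The cut corners of orange, blue and the pedestal are upper-left (yaw near 0). Green and the lid are lower-right, so they need a half turn. Next I fit the poses.

```bash
cat >> h.py <<'E'
from scipy.optimize import minimize
def outl(lx,ly,c): return np.array([[-lx,-ly],[lx,-ly],[lx,ly-c],[lx-c,ly],[-lx,ly]])/1000
def z_(a,z): return np.c_[a,np.full(len(a),z)]
O=outl(52,31,16)
TRAY=np.r_[z_(O,0),z_(O,.024),z_(outl(43,22,14),.032)]
LID=np.r_[z_(O,0),z_(O,.016)]
SLAB=np.array([[sx*.08,sy*.15,z] for sx in(-1,1) for sy in(-1,1) for z in(0,.024)])
def place(M,x,y,yaw,z0=0):
    c,s=np.cos(yaw),np.sin(yaw); return np.c_[M[:,0]*c-M[:,1]*s+x,M[:,0]*s+M[:,1]*c+y,M[:,2]+z0]
def fit(f,mask,M,p0,z0=0,S=8):
    ys,xs=np.where(mask); x0,y0,x1,y1=xs.min()-8,ys.min()-8,xs.max()+9,ys.max()+9
    m=mask[y0:y1,x0:x1].astype(float)
    def cost(p):
        q=proj(f,place(M,p[0]/1e3,p[1]/1e3,p[2]/50,z0))-[x0,y0]
        h=cv2.convexHull(((q+.5)*S*16).astype(np.int32))
        im=np.zeros((m.shape[0]*S,m.shape[1]*S),np.uint8); cv2.fillConvexPoly(im,h,255,shift=4)
        r=cv2.resize(im,(m.shape[1],m.shape[0]),interpolation=cv2.INTER_AREA)/255.
        return np.abs(r-m).sum()
    best=None
    for k in range(2):
        p=np.array([p0[0]*1e3,p0[1]*1e3,p0[2]*50]) if best is None else best.x
        best=minimize(cost,p,method="Nelder-Mead",options=dict(initial_simplex=p+np.array([[0,0,0],[8,0,0],[0,8,0],[0,0,6]]),xatol=.02,fatol=.05,maxiter=300))
    p=best.x; return np.array([p[0]/1e3,p[1]/1e3,p[2]/50]),best.fun,m.sum()
COL={"orange":((5,130,100),(20,255,255)),"blue":((100,120,60),(125,255,255)),"green":((45,100,40),(85,255,255)),"gray":((0,0,90),(180,38,205))}
def mask(f,col,box):
    hsv=cv2.cvtColor(f["img"],cv2.COLOR_RGB2HSV); lo,hi=COL[col]; m0=cv2.inRange(hsv,lo,hi); x0,y0,x1,y1=box
    m=np.zeros_like(m0); m[y0:y1,x0:x1]=m0[y0:y1,x0:x1]; m=cv2.morphologyEx(m,cv2.MORPH_CLOSE,np.ones((3,3)))
    c=max(cv2.findContours(m,0,1)[0],key=cv2.contourArea)
    o=np.zeros_like(m); cv2.drawContours(o,[c],-1,1,-1); return o
E
python3 - <<'E'
from h import *
f=np.load("top0.npy",allow_pickle=True).item()
for n,col,box,M,p0 in [("orange","orange",(205,240,260,300),TRAY,(.436,.161,-.13)),("blue","blue",(255,235,305,300),TRAY,(.445,.042,-.13)),
 ("green","green",(360,245,405,305),TRAY,(.43,-.213,3.0)),("lid","gray",(155,240,195,300),LID,(.433,.297,3.2)),("station","gray",(250,150,395,240),SLAB,(.636,-.06,-.07))]:
    m=mask(f,col,box); p,c,a=fit(f,m,M,p0); print(n,p.round(4),np.degrees(p[2]).round(1),round(c,1),a)
    if n=="station":
        c_,s_=np.cos(p[2]),np.sin(p[2]); w=lambda x,y:(p[0]+c_*x-s_*y,p[1]+s_*x+c_*y)
        print("seat",w(0,.085),"knob",w(-.04,-.085)); cv2.imwrite("pics/m.png",m*255)
        img=cv2.resize(f["img"],None,fx=4,fy=4,interpolation=cv2.INTER_CUBIC)
        x,y=w(0,.085)
        for z,A in((.036,O),(0.044,outl(43,22,14))):
            q=(proj(f,place(z_(A,z),x,y,p[2]))*4+2).astype(int); cv2.polylines(img,[q],True,(255,0,0))
        q=cv2.convexHull((proj(f,place(SLAB,*p))*4+2).astype(np.int32));cv2.polylines(img,[q],True,(255,0,0))
        save("fit1.png",img[600:940,1020:1560])
E
```

```text
orange [ 0.4391  0.1635 -0.1315] -7.5 39.7 1101.0
blue [ 0.4484  0.0425 -0.1461] -8.4 44.6 1001.0
green [ 0.4306 -0.216   2.9373] 168.3 53.4 1064.0
lid [0.4296 0.3023 3.2982] 189.0 37.4 1062.0
station [ 0.639  -0.0638 -0.092 ] -5.3 130.5 7318.0
seat (np.float64(0.6467667322095353), np.float64(0.02085903773616027)) knob (np.float64(0.59132264209383), np.float64(-0.1447487907963145))
```

View pics/fit1.png

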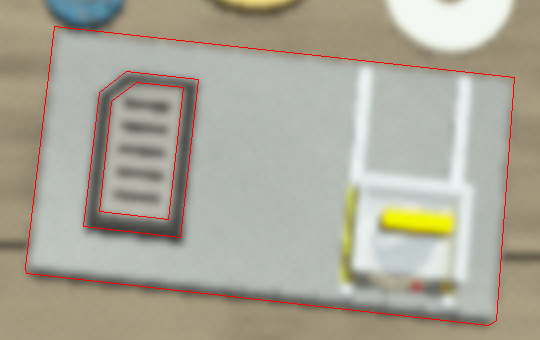

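apply_moves:
  claw: [0.085,0.085,0.085,0.085,0.085,0.085,0.085,0.085]
  xyz:
    - [0,0,0]
    - [0.045,0,0]
    - [0.045,0,0]
    - [0.045,0,0]
    - [0,0,0]
    - [0,0,0]
    - [0,0,0]
    - [0,0,0]
  twist:
    - [0,0,0]
    - [0,0,0]
    - [0,0,0]
    - [0,0,0]
    - [0,0,0.15]
    - [0,0,0.15]
    - [0,0,0]
    - [0,0,0]

```text
clock: 1.55
position: [0.3191, -0.5541, 0.2074]
tool_rot: [3.142, 0.0, 0.014]
force: [-0.0, 0.5, 0.8]
grip_width: 0.0851
finger_force: 0.0
```

The overlay sits about 1 px high at the pedestal's front edge, at crop (135,235), because the slab's dark front face is missing from the mask. I refit the pedestal itself and cross-check everything in the scene view.

```bash
cat >> h.py <<'E'
PED=np.r_[z_(O,.024),z_(O,.036),z_(outl(43,22,14),.044)]
E
python3 - <<'E'
from h import *
f=np.load("top0.npy",allow_pickle=True).item(); g=np.load("scene0.npy",allow_pickle=True).item()
COL["dark"]=((0,0,0),(180,255,115)); COL["gray"]=((0,0,50),(180,45,205))
def m2(f,col,box):return mask(f,col,box)
for n,col,box,M,p0 in [("ped","dark",(272,163,308,213),PED,(.645,.0209,-.09)),("station","gray",(250,150,395,240),SLAB,(.636,-.06,-.09)),("lid","gray",(155,240,195,300),LID,(.433,.297,3.2))]:
    p,c,a=fit(f,mask(f,col,box),M,p0); print("top",n,p.round(4),round(c,1),a)
for n,col,box,M,p0 in [("orange","orange",(280,260,345,315),TRAY,(.439,.163,-.13)),("blue","blue",(300,225,360,280),TRAY,(.448,.042,-.14)),("green","green",(345,175,400,220),TRAY,(.43,-.216,2.94)),
 ("ped","dark",(245,198,292,232),PED,(.645,.021,-.09)),("lid","gray",(250,315,315,365),LID,(.43,.302,3.3))]:
    p,c,a=fit(g,mask(g,col,box),M,p0); print("scene",n,p.round(4),round(c,1),a)
E
```

```text
top ped [ 0.6452  0.0204 -0.0838] 54.1 929.0
top station [ 0.6391 -0.0639 -0.0898] 147.9 7425.0
top lid [0.4299 0.3024 3.2997] 41.4 1111.0
scene orange [ 0.4403  0.1634 -0.1396] 94.0 1233.0
scene blue [ 0.4538  0.0325 -0.1347] 237.7 818.0
scene green [ 0.4325 -0.2248  2.7202] 185.7 547.0
scene ped [ 0.6461  0.0233 -0.0737] 142.9 606.0
scene lid [0.4224 0.3148 3.6926] 1512.0 3172.0
```

apply_moves:
  claw: [0.085,0.085,0.085,0.085,0.085,0.085,0.085,0.085,0.085,0.085,0.085,0.085,0.085,0.085,0.085,0.085,0.085,0.085,0.085,0.085]
  xyz:
    - [0,0,0]
    - [0.0013,-0.0404,0]
    - [0.0013,-0.0404,0]
    - [0.0013,-0.0404,0]
    - [0.0013,-0.0404,0]
    - [0.0013,-0.0404,0]
    - [0.0013,-0.0404,0]
    - [0.0013,-0.0404,0]
    - [0.0013,-0.0404,0]
    - [0.0013,-0.0404,0]
    - [0.0013,-0.0404,0]
    - [0.0013,-0.0404,0]
    - [0.0013,-0.0404,0]
    - [0.0013,-0.0404,0]
    - [0.0013,-0.0404,0]
    - [0.0013,-0.0404,0]
    - [0.0013,-0.0404,0]
    - [0.0013,-0.0404,0]
    - [0.0013,-0.0404,0]
    - [0,0,0]
  twist:
    - [0,0,0.146]
    - [0,0,0]
    - [0,0,0]
    - [0,0,0]
    - [0,0,0]
    - [0,0,0]
    - [0,0,0]
    - [0,0,0]
    - [0,0,0]
    - [0,0,0]
    - [0,0,0]
    - [0,0,0]
    - [0,0,0]
    - [0,0,0]
    - [0,0,0]
    - [0,0,0]
    - [0,0,0]
    - [0,0,0]
    - [0,0,0]
    - [0,0,0]

```text
clock: 3.55
position: [0.4414, 0.168, 0.2076]
tool_rot: [-3.139, -0.001, -0.127]
force: [0.0, -0.4, 0.3]
grip_width: 0.0847
finger_force: 0.0
```

```bash
cat >> h.py <<'E'
def go(x,y,z,yaw):
    s=bot.observe(); p=s["position"]; r=s["tool_rot"]; d=np.array([x,y,z])-p; c,q=np.cos(yaw),np.sin(yaw)
    dy=(yaw-r[2]+np.pi)%(2*np.pi)-np.pi
    print("pos",np.round(p,4),"rot",np.round(r,3),"q",np.round(s["qpos"],2),"F",np.round(s["force"],1),"w",round(s["grip_width"],4),"ff",s["finger_force"],"t",s["clock"])
    print("twist z %.3f then tool shift %.4f %.4f %.4f"%(-dy,d[0]*c+d[1]*q,d[0]*q-d[1]*c,-d[2]))
E
python3 -c "
from h import *
go(.4391,.1635,.0,-.132)"
```

```text
pos [0.4414 0.168  0.2076] rot [-3.139e+00 -1.000e-03 -1.270e-01] q [-0.23  0.29 -0.32  1.98  0.11  0.89 -2.3 ] F [ 0.  -0.4  0.3] w 0.0847 ff 0.0 t 3.55
twist z 0.005 then tool shift -0.0016 0.0048 0.2076
```

apply_moves:
  claw: [0.085,0.085,0.085,0.085,0.085,0.085,0.085]
  xyz:
    - [0,0,0]
    - [0,0,0.04]
    - [0,0,0.04]
    - [0,0,0.04]
    - [0,0,0.03]
    - [0,0,0]
    - [0,0,0]
  twist:
    - [0,0,0]
    - [0,0,0]
    - [0,0,0]
    - [0,0,0]
    - [0,0,0]
    - [0,0,0]
    - [0,0,0]

```text
clock: 4.25
position: [0.4412, 0.1625, 0.0581]
tool_rot: [3.141, 0.0, -0.136]
force: [0.3, 1.1, 0.4]
grip_width: 0.085
finger_force: 0.0
```

```bash
python3 -c "
from h import *
go(.4391,.1635,.0,-.132)"
```

```text
pos [0.4412 0.1625 0.0581] rot [ 3.141  0.    -0.136] q [-0.29  0.53 -0.24  2.11  0.24  0.53 -2.42] F [0.3 1.1 0.4] w 0.085 ff 0.0 t 4.25
twist z -0.004 then tool shift -0.0022 -0.0007 0.0581
```

apply_moves:
  claw: [0.085,0.085,0.085,0.085,0.085,0.085,0.085,0.085,0.085,0.085,0.085,0.085,0.085,0.085,0.085,0.085,0.085,0.085,0.085,0.085]
  xyz:
    - [0,0,0]
    - [0,0,0]
    - [0,0,0]
    - [0,0,0]
    - [0,0,0]
    - [0,0,0]
    - [0,0,0]
    - [0,0,0]
    - [0,0,0]
    - [0,0,0]
    - [0,0,0]
    - [0,0,0]
    - [0,0,0]
    - [0,0,0]
    - [0,0,0]
    - [0,0,0]
    - [0,0,0]
    - [0,0,0]
    - [0,0,0]
    - [0,0,0]
  twist:
    - [0,0,-0.149]
    - [0,0,-0.149]
    - [0,0,-0.149]
    - [0,0,-0.149]
    - [0,0,-0.149]
    - [0,0,-0.149]
    - [0,0,-0.149]
    - [0,0,-0.149]
    - [0,0,-0.149]
    - [0,0,-0.149]
    - [0,0,-0.149]
    - [0,0,-0.149]
    - [0,0,-0.149]
    - [0,0,-0.149]
    - [0,0,-0.149]
    - [0,0,-0.149]
    - [0,0,-0.149]
    - [0,0,-0.149]
    - [0,0,-0.149]
    - [0,0,-0.149]

```text
clock: 6.25
position: [0.4427, 0.162, 0.0595]
tool_rot: [-3.141, 0.004, 2.849]
force: [-0.0, 0.1, 0.4]
grip_width: 0.0849
finger_force: 0.0
```

```bash
python3 -c "
from h import *
go(.4391,.1635,.0,3.0096)"
```

```text
pos [0.4427 0.162  0.0595] rot [-3.141  0.004  2.849] q [ 0.24  0.72 -0.99  2.08  0.86  0.82  0.  ] F [-0.   0.1  0.4] w 0.0849 ff 0.0 t 6.25
twist z -0.160 then tool shift 0.0038 0.0010 0.0595
```

apply_moves:
  claw: [0.085,0.085,0.085,0.085,0.085,0.085,0.085]
  xyz:
    - [0,0,0]
    - [0,0,0]
    - [0.0038,0.001,0]
    - [0,0,0.02]
    - [0,0,0.02]
    - [0,0,0.012]
    - [0,0,0]
  twist:
    - [0,0,-0.12]
    - [0,0,-0.04]
    - [0,0,0]
    - [0,0,0]
    - [0,0,0]
    - [0,0,0]
    - [0,0,0]

```text
clock: 6.95
position: [0.4375, 0.1641, 0.0055]
tool_rot: [-3.14, 0.001, 3.002]
force: [-0.5, -0.2, 0.6]
grip_width: 0.0846
finger_force: 0.0
```

```bash
python3 -c "
from h import *
go(.4391,.1635,.0,3.0096)"
```

```text
pos [0.4375 0.1641 0.0055] rot [-3.140e+00  1.000e-03  3.002e+00] q [ 0.19  0.81 -0.93  2.11  1.01  0.76  0.03] F [-0.5 -0.2  0.6] w 0.0846 ff 0.0 t 6.95
twist z -0.007 then tool shift -0.0016 -0.0003 0.0055
```

apply_moves:
  claw: [0.085,0.05,0.05,0.05,0.05,0.05,0.05,0.05,0.05]
  xyz:
    - [0,0,0.005]
    - [0,0,0]
    - [0,0,0]
    - [0,0,0]
    - [0,0,0]
    - [0,0,0]
    - [0,0,0]
    - [0,0,-0.02]
    - [0,0,-0.03]
  twist:
    - [0,0,0]
    - [0,0,0]
    - [0,0,0]
    - [0,0,0]
    - [0,0,0]
    - [0,0,0]
    - [0,0,0]
    - [0,0,0]
    - [0,0,0]
  force: 50

```text
clock: 7.85
position: [0.4365, 0.1646, 0.0501]
tool_rot: [-3.141, -0.002, 3.004]
force: [0.6, -1.2, 0.5]
grip_width: 0.0502
finger_force: 0.0
```

```bash
python3 -c "
from h import *
go(.6455,.0207,.12,3.0536)"
```

```text
pos [0.4365 0.1646 0.0501] rot [-3.141e+00 -2.000e-03  3.004e+00] q [ 0.25  0.74 -1.    2.09  0.89  0.82  0.12] F [ 0.6 -1.2  0.5] w 0.0502 ff 0.0 t 7.85
twist z -0.049 then tool shift -0.2209 -0.1250 -0.0699
```

Run:
```python
from h import *
g=bot.grab_frame("scene"); save("s1.png",g["img"][180:340,200:420],3.5)
f=bot.grab_frame("top"); 
p,c,a=fit(f,mask(f,"orange",(205,230,260,305)),TRAY,(.439,.163,-.13)); print(p,c,a)
```

```text
Traceback (most recent call last):
  File "h.py", line 45, in mask
    c=max(cv2.findContours(m,0,1)[0],key=cv2.contourArea)
ValueError: max() iterable argument is empty
```

View pics/s1.png

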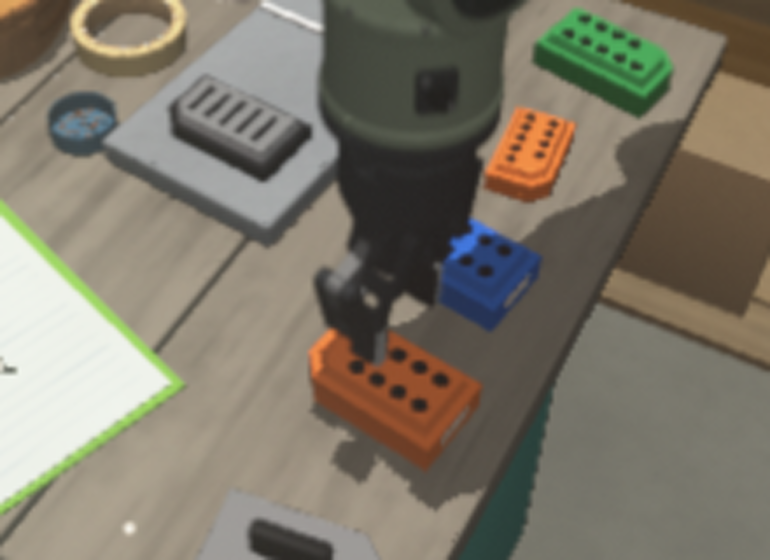

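The fingers hang over the orange tray with no force on the pads, so either the grip slipped or it was above the sides. I open, back off toward the station and re-measure the tray.

apply_moves:
  claw: [0.085,0.085,0.085,0.085,0.085,0.085,0.085]
  xyz:
    - [0,0,-0.04]
    - [0,0,-0.03]
    - [-0.04,0,0]
    - [-0.04,0,0]
    - [-0.04,0,0]
    - [-0.03,0,0]
    - [0,0,0]
  twist:
    - [0,0,0]
    - [0,0,0]
    - [0,0,0]
    - [0,0,0]
    - [0,0,0]
    - [0,0,0]
    - [0,0,0]

```text
clock: 8.65
position: [0.5888, 0.1429, 0.1194]
tool_rot: [3.141, -0.0, 3.0]
force: [-1.7, -0.2, -0.1]
grip_width: 0.085
finger_force: 0.0
```

Run:
```python
from h import *
f=bot.grab_frame("top"); g=bot.grab_frame("scene"); save("t2.png",f["img"][150:310,150:390],3)
p,c,a=fit(f,mask(f,"orange",(205,230,260,305)),TRAY,(.439,.163,-.13)); print(p,c,a)
print(fit(g,mask(g,"orange",(270,250,355,325)),TRAY,(.439,.163,-.13)))
go(p[0],p[1],0,p[2]+np.pi)
```

```text
[ 0.43941174  0.1634758  -0.13193904] 46.450980392156865 1109.0
(array([ 0.44112272,  0.1634128 , -0.1365648 ]), np.float64(83.47450980392156), np.float64(1247.0))
pos [0.5856 0.1442 0.1197] rot [ 3.142e+00 -1.000e-03  3.004e+00] q [ 0.32  0.81 -1.04  1.7   0.78  1.1   0.46] F [-0.1 -0.2  0.1] w 0.0852 ff 0.0 t 8.75
twist z -0.006 then tool shift 0.1475 -0.0001 0.1197
```

View pics/t2.png

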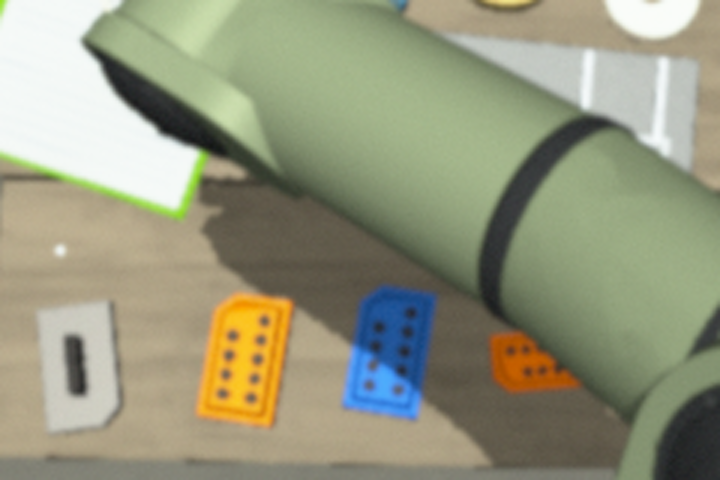

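The orange tray at (245,358) has not moved. I retry, and this time check the grip before lifting.

apply_moves:
  claw: [0.085,0.085,0.085,0.085,0.085,0.085,0.085,0.085,0.085,0.045,0.045,0.045,0.045,0.045,0.045,0.045]
  xyz:
    - [0,0,0]
    - [0.04,0,0]
    - [0.04,0,0]
    - [0.04,0,0]
    - [0.0275,0,0.02]
    - [0,0,0.035]
    - [0,0,0.035]
    - [0,0,0.0285]
    - [0,0,0]
    - [0,0,0]
    - [0,0,0]
    - [0,0,0]
    - [0,0,0]
    - [0,0,0]
    - [0,0,0]
    - [0,0,0]
  twist:
    - [0,0,0]
    - [0,0,0]
    - [0,0,0]
    - [0,0,0]
    - [0,0,0]
    - [0,0,0]
    - [0,0,0]
    - [0,0,0]
    - [0,0,0]
    - [0,0,0]
    - [0,0,0]
    - [0,0,0]
    - [0,0,0]
    - [0,0,0]
    - [0,0,0]
    - [0,0,0]
  force: 60

```text
clock: 10.35
position: [0.4406, 0.1646, 0.0031]
tool_rot: [3.141, 0.002, 3.003]
force: [-1.0, -0.6, 11.0]
grip_width: 0.0452
finger_force: 8.0
```

Run:
```python
from h import *
go(.6455,.0207,.12,3.0536)
```

```text
pos [0.4406 0.1646 0.0031] rot [3.141e+00 2.000e-03 3.003e+00] q [ 0.19  0.81 -0.92  2.1   1.01  0.75  0.03] F [-1.  -0.6 11. ] w 0.0452 ff 7.977684176294133 t 10.35
twist z -0.050 then tool shift -0.2167 -0.1253 -0.1169
```

Run:
```python
from h import *
g=bot.grab_frame("scene"); im=cv2.resize(g["img"],None,fx=4,fy=4,interpolation=cv2.INTER_CUBIC)
s=bot.observe(); p=s["position"]; yw=s["tool_rot"][2]; ty=np.array([np.sin(yw),-np.cos(yw),0])
for k,c in ((-1,(255,0,0)),(1,(0,255,255))):
    for z in (0,.019,.06): 
        q=proj(g,p+k*ty*.0226+[0,0,z])[0]*4+2; cv2.circle(im,tuple(q.astype(int)),5,c,-1)
q=(proj(g,place(z_(O,.024),.4394,.1635,-.132))*4+2).astype(int); cv2.polylines(im,[q],True,(255,255,255))
save("s2.png",im[880:1340,1020:1560])
```

```text
(no output)
```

View pics/s2.png

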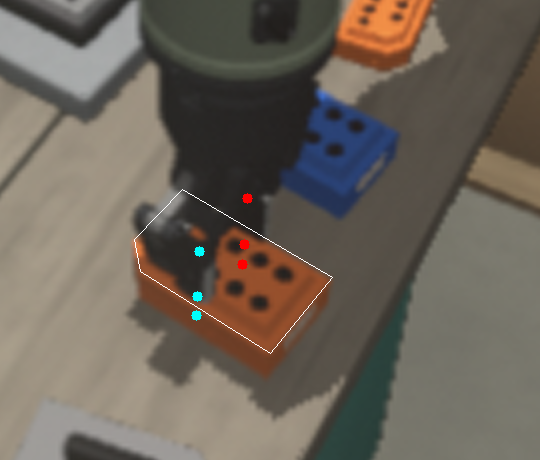

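The near fingertip at (205,300) rests on the boss. The open pads stand well behind the TCP, so the grasp was too high and has to go deeper. I open, lift, descend further and close in stages.

apply_moves:
  claw: [0.045,0.08,0.08,0.08,0.08,0.08,0.08,0.08,0.08]
  xyz:
    - [0,0,-0.04]
    - [0,0,0]
    - [0,0,0]
    - [0,0,0]
    - [0.001,-0.001,0.025]
    - [0,0,0.015]
    - [0,0,0.006]
    - [0,0,0]
    - [0,0,0]
  twist:
    - [0,0,0]
    - [0,0,0]
    - [0,0,0]
    - [0,0,0]
    - [0,0,0]
    - [0,0,0]
    - [0,0,0]
    - [0,0,0]
    - [0,0,0]

```text
clock: 11.3
position: [0.4388, 0.1637, -0.0038]
tool_rot: [3.141, -0.0, 3.004]
force: [0.5, -0.5, 1.8]
grip_width: 0.0798
finger_force: 0.0
```

apply_moves:
  claw: [0.07,0.07,0.066,0.066,0.066]
  xyz:
    - [0,0,0.003]
    - [0,0,0]
    - [0,0,0]
    - [0,0,0]
    - [0,0,0]
  twist:
    - [0,0,0]
    - [0,0,0]
    - [0,0,0]
    - [0,0,0]
    - [0,0,0]

```text
clock: 11.8
position: [0.4391, 0.1643, -0.0065]
tool_rot: [3.14, 0.001, 3.004]
force: [-0.3, 2.5, 5.1]
grip_width: 0.0662
finger_force: 3.2
```

apply_moves:
  claw: [0.062,0.058,0.055,0.055]
  xyz:
    - [0,0,0]
    - [0,0,0]
    - [0,0,0]
    - [0,0,0]
  twist:
    - [0,0,0]
    - [0,0,0]
    - [0,0,0]
    - [0,0,0]

```text
clock: 12.2
position: [0.4401, 0.1695, -0.0046]
tool_rot: [3.131, 0.003, 3.007]
force: [-5.5, 19.4, 37.6]
grip_width: 0.0548
finger_force: 22.2
```

Run:
```python
from h import *
g=bot.grab_frame("scene"); save("s3.png",g["img"][215:325,250:390],5)
go(.4394,.1635,0,3.01); print(np.round(bot.observe()["moment"],2))
```

```text
pos [ 0.4401  0.1694 -0.0046] rot [3.131e+00 3.000e-03 3.007e+00] q [ 0.17  0.83 -0.9   2.11  1.03  0.73  0.01] F [-6.  19.2 38. ] w 0.0555 ff 22.201053947210312 t 12.25
twist z -0.003 then tool shift -0.0001 -0.0060 -0.0046
[5.34 1.25 0.34]
```

View pics/s3.png

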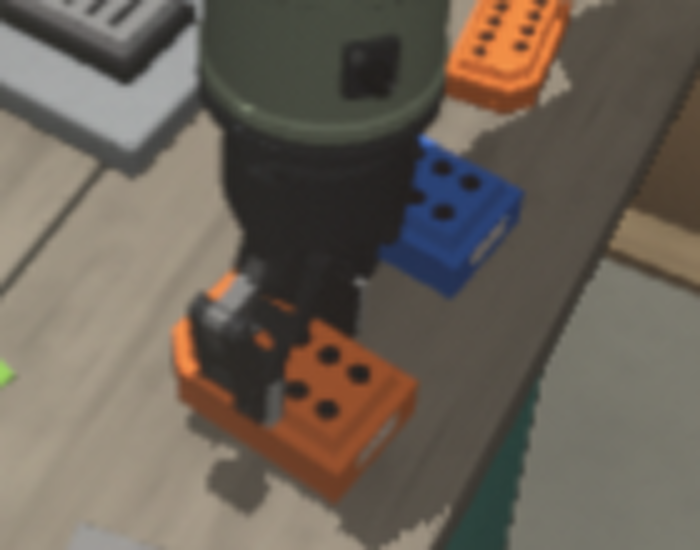

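Run:
```python
from h import *
g=np.load("scene0.npy",allow_pickle=True).item()
for nm,(x,y) in {"s1 (307,282)":(.4365,.1646),"s3 (304,299)":(.44,.1694)}.items():
    print(nm)
    for dy in (.025,.033):
        for z in (0,.01,.02,.03,.04,.05,.06,.07,.08): print(dy,z,proj(g,[x,y+dy,z])[0].round(1),end=" ")
        print()
```

```text
s1 (307,282)
0.025 0 [306.  301.5] 0.025 0.01 [306.1 298.9] 0.025 0.02 [306.2 296.3] 0.025 0.03 [306.4 293.7] 0.025 0.04 [306.5 291. ] 0.025 0.05 [306.7 288.2] 0.025 0.06 [306.8 285.5] 0.025 0.07 [307.  282.6] 0.025 0.08 [307.1 279.7] 
0.033 0 [304.3 304.1] 0.033 0.01 [304.4 301.6] 0.033 0.02 [304.5 299. ] 0.033 0.03 [304.7 296.3] 0.033 0.04 [304.8 293.6] 0.033 0.05 [304.9 290.9] 0.033 0.06 [305.  288.1] 0.033 0.07 [305.2 285.3] 0.033 0.08 [305.3 282.4] 
s3 (304,299)
0.025 0 [303.6 302.4] 0.025 0.01 [303.7 299.8] 0.025 0.02 [303.8 297.2] 0.025 0.03 [303.9 294.6] 0.025 0.04 [304.1 291.9] 0.025 0.05 [304.2 289.2] 0.025 0.06 [304.3 286.4] 0.025 0.07 [304.4 283.5] 0.025 0.08 [304.6 280.7] 
0.033 0 [301.9 305. ] 0.033 0.01 [302.  302.5] 0.033 0.02 [302.1 299.9] 0.033 0.03 [302.2 297.2] 0.033 0.04 [302.3 294.6] 0.033 0.05 [302.4 291.8] 0.033 0.06 [302.5 289.1] 0.033 0.07 [302.6 286.2] 0.033 0.08 [302.8 283.4]
```

The fingertips sit about 20 mm behind the TCP at this opening. I re-open and descend about 10 mm deeper, watching the force.

apply_moves:
  claw: [0.085,0.085,0.085,0.085,0.085,0.085,0.085,0.085,0.085,0.085]
  xyz:
    - [0,0,0]
    - [0,0,-0.04]
    - [0,0,0]
    - [0,0,0]
    - [0,0,0.025]
    - [0,0,0.015]
    - [0,0,0.005]
    - [0,0,0.004]
    - [0,0,0]
    - [0,0,0]
  twist:
    - [0,0,0]
    - [0,0,0]
    - [0,0,0]
    - [0,0,0]
    - [0,0,0]
    - [0,0,0]
    - [0,0,0]
    - [0,0,0]
    - [0,0,0]
    - [0,0,0]

```text
clock: 13.25
position: [0.4389, 0.1636, -0.0157]
tool_rot: [3.141, 0.0, 3.004]
force: [0.3, -0.1, -0.3]
grip_width: 0.0848
finger_force: 0.0
```

apply_moves:
  claw: [0.07,0.07,0.066,0.066,0.064,0.064]
  xyz:
    - [0,0,0]
    - [0,0,0]
    - [0,0,0]
    - [0,0,0]
    - [0,0,0]
    - [0,0,0]
  twist:
    - [0,0,0]
    - [0,0,0]
    - [0,0,0]
    - [0,0,0]
    - [0,0,0]
    - [0,0,0]

```text
clock: 13.85
position: [0.4388, 0.1635, -0.0161]
tool_rot: [3.142, 0.0, 3.004]
force: [1.2, 1.1, 0.2]
grip_width: 0.064
finger_force: 0.5
```

apply_moves:
  claw: [0.06,0.058,0.055,0.055]
  xyz:
    - [0,0,0]
    - [0,0,0]
    - [0,0,0]
    - [0,0,0]
  twist:
    - [0,0,0]
    - [0,0,0]
    - [0,0,0]
    - [0,0,0]

```text
clock: 14.25
position: [0.4388, 0.1635, -0.0157]
tool_rot: [-3.141, 0.0, 3.004]
force: [-3.1, -1.5, 16.6]
grip_width: 0.0604
finger_force: 61.0
```

Gripped at 60.4 mm with 61 N. Now lift and carry to the seat.

apply_moves:
  claw: [0.055,0.055,0.055,0.055,0.055,0.055,0.055,0.055,0.055,0.055,0.055,0.055,0.055,0.055,0.055,0.055,0.055,0.055]
  xyz:
    - [0,0,-0.015]
    - [0,0,-0.03]
    - [0,0,-0.035]
    - [0,0,-0.035]
    - [0,0,0]
    - [-0.0218,-0.0124,0]
    - [-0.0218,-0.0124,0]
    - [-0.0218,-0.0124,0]
    - [-0.0218,-0.0124,0]
    - [-0.0218,-0.0124,0]
    - [-0.0218,-0.0124,0]
    - [-0.0218,-0.0124,0]
    - [-0.0218,-0.0124,0]
    - [-0.0218,-0.0124,0]
    - [-0.0218,-0.0124,0]
    - [0,0,0]
    - [0,0,0]
    - [0,0,0]
  twist:
    - [0,0,0]
    - [0,0,0]
    - [0,0,0]
    - [0,0,0]
    - [0,0,-0.05]
    - [0,0,0]
    - [0,0,0]
    - [0,0,0]
    - [0,0,0]
    - [0,0,0]
    - [0,0,0]
    - [0,0,0]
    - [0,0,0]
    - [0,0,0]
    - [0,0,0]
    - [0,0,0]
    - [0,0,0]
    - [0,0,0]

```text
clock: 16.05
position: [0.6444, 0.0214, 0.0988]
tool_rot: [3.142, -0.001, 3.055]
force: [0.0, -0.2, -1.3]
grip_width: 0.0603
finger_force: 67.1
```

Run:
```python
from h import *
go(.6450,.0207,.020,3.0536)
g=bot.grab_frame("scene"); save("s4.png",g["img"][140:260,200:360],4)
```

```text
pos [0.6444 0.0214 0.0988] rot [ 3.142e+00 -1.000e-03  3.055e+00] q [ 0.47  0.88 -1.    1.6   0.81  1.12  0.75] F [ 0.  -0.2 -1.3] w 0.0603 ff 67.08378553390503 t 16.05
twist z 0.001 then tool shift -0.0007 -0.0007 0.0788
```

View pics/s4.png

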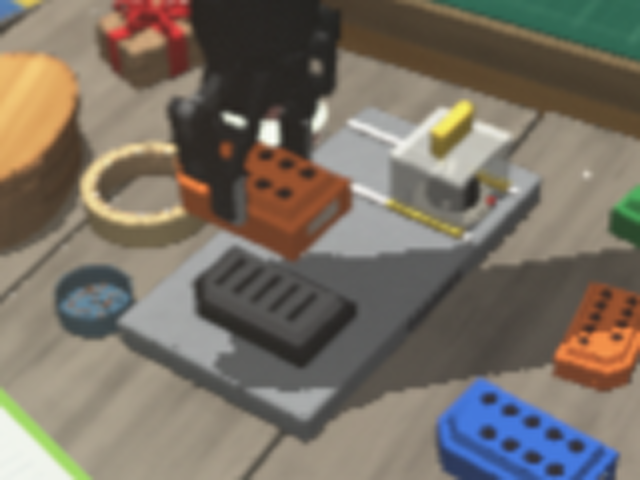

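The orange tray is held level above the pedestal, at (265,200), with its cut corner at the back left matching the pedestal. I lower it.

apply_moves:
  claw: [0.055,0.055,0.055,0.055,0.055,0.055,0.055,0.055,0.055,0.055]
  xyz:
    - [-0.0007,-0.0007,0.02]
    - [0,0,0.025]
    - [0,0,0.015]
    - [0,0,0.006]
    - [0,0,0.004]
    - [0,0,0.004]
    - [0,0,0.003]
    - [0,0,0.002]
    - [0,0,0]
    - [0,0,0]
  twist:
    - [0,0,0]
    - [0,0,0]
    - [0,0,0]
    - [0,0,0]
    - [0,0,0]
    - [0,0,0]
    - [0,0,0]
    - [0,0,0]
    - [0,0,0]
    - [0,0,0]

```text
clock: 17.1
position: [0.6458, 0.0207, 0.0226]
tool_rot: [-3.141, 0.001, 3.054]
force: [-15.0, -1.2, 31.9]
grip_width: 0.06
finger_force: 71.3
```

apply_moves:
  claw: [0.085,0.085,0.085,0.085,0.085,0.085,0.085,0.085,0.085,0.085,0.085,0.085,0.085,0.085,0.085]
  xyz:
    - [0,0,-0.002]
    - [0,0,0]
    - [0,0,0]
    - [0,0,-0.02]
    - [0,0,-0.04]
    - [0,0,-0.04]
    - [0,0,0]
    - [0.033,-0.0011,0]
    - [0.033,-0.0011,0]
    - [0.033,-0.0011,0]
    - [0.033,-0.0011,0]
    - [0.033,-0.0011,0]
    - [0.033,-0.0011,0]
    - [0,0,0]
    - [0,0,0]
  twist:
    - [0,0,0]
    - [0,0,0]
    - [0,0,0]
    - [0,0,0]
    - [0,0,0]
    - [0,0,0]
    - [0,0,0.057]
    - [0,0,0]
    - [0,0,0]
    - [0,0,0]
    - [0,0,0]
    - [0,0,0]
    - [0,0,0]
    - [0,0,0]
    - [0,0,0]

```text
clock: 18.6
position: [0.4492, 0.042, 0.123]
tool_rot: [-3.141, 0.002, 2.997]
force: [0.7, -0.4, -0.3]
grip_width: 0.0852
finger_force: 0.0
```

Run:
```python
from h import *
go(.4485,.0425,-.016,2.9966)
g=bot.grab_frame("scene"); m=mask(g,"orange",(225,170,310,240))
for z in (.033,.036,.039,.042): print(z,fit(g,m,TRAY,(.645,.021,-.088),z))
f=bot.grab_frame("top"); m=mask(f,"orange",(262,155,320,215)); print(fit(f,m,TRAY,(.645,.021,-.088),.036))
save("s5.png",g["img"][160:260,210:350],5)
```

```text
pos [0.4492 0.042  0.123 ] rot [-3.141e+00  2.000e-03  2.997e+00] q [ 0.61  0.61 -1.12  2.09  0.72  0.9   0.5 ] F [ 0.7 -0.4 -0.3] w 0.0852 ff 0.0 t 18.6
twist z 0.000 then tool shift 0.0007 0.0004 0.1390
0.033 (array([ 0.65225686,  0.01721837, -0.11255447]), np.float64(89.27450980392157), np.float64(785.0))
0.036 (array([ 0.65100341,  0.02004769, -0.10660493]), np.float64(96.51372549019608), np.float64(785.0))
0.039 (array([ 0.64883849,  0.02254817, -0.11350094]), np.float64(103.29411764705883), np.float64(785.0))
0.042 (array([ 0.64741571,  0.02552742, -0.11743099]), np.float64(111.26274509803922), np.float64(785.0))
(array([ 0.65217688,  0.01854512, -0.08142303]), np.float64(166.22745098039218), np.float64(877.0))
```

View pics/s5.png

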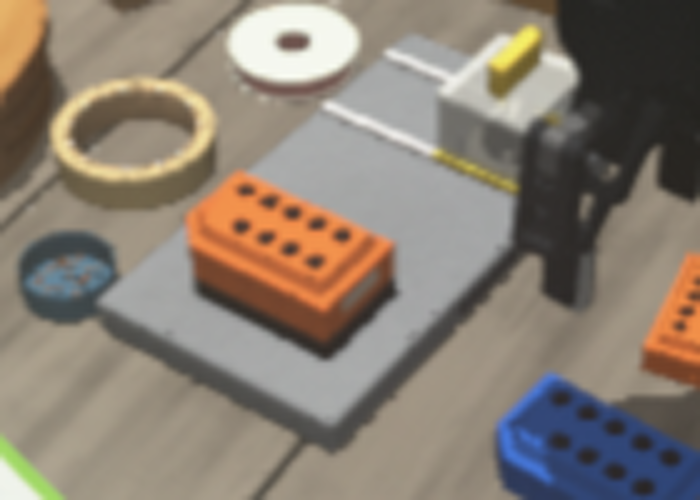

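Orange sits home at (290,260), with only the thin black pedestal rim showing below it. Blue next.

apply_moves:
  claw: [0.085,0.085,0.085,0.085,0.085,0.085,0.085,0.07,0.065,0.06,0.055,0.055,0.055]
  xyz:
    - [0.0007,0.0004,0.02]
    - [0,0,0.035]
    - [0,0,0.035]
    - [0,0,0.025]
    - [0,0,0.016]
    - [0,0,0.008]
    - [0,0,0]
    - [0,0,0]
    - [0,0,0]
    - [0,0,0]
    - [0,0,0]
    - [0,0,0]
    - [0,0,0]
  twist:
    - [0,0,0]
    - [0,0,0]
    - [0,0,0]
    - [0,0,0]
    - [0,0,0]
    - [0,0,0]
    - [0,0,0]
    - [0,0,0]
    - [0,0,0]
    - [0,0,0]
    - [0,0,0]
    - [0,0,0]
    - [0,0,0]
  force: 60

```text
clock: 20.0
position: [0.4489, 0.0427, -0.0159]
tool_rot: [-3.142, 0.002, 2.997]
force: [-3.4, -0.1, 19.2]
grip_width: 0.0605
finger_force: 60.1
```

Run:
```python
from h import *
go(.6450,.0207,.10,3.0536)
```

```text
pos [ 0.4489  0.0427 -0.0159] rot [-3.142e+00  2.000e-03  2.997e+00] q [ 0.42  0.82 -0.87  2.16  1.07  0.69  0.21] F [-3.4 -0.1 19.2] w 0.0605 ff 60.108566880226135 t 20.0
twist z -0.057 then tool shift -0.1973 -0.0047 -0.1159
```

apply_moves:
  claw: [0.055,0.055,0.055,0.055,0.055,0.055,0.055,0.055,0.055,0.055,0.055,0.055,0.055,0.055,0.055,0.055,0.055,0.055]
  xyz:
    - [0,0,-0.015]
    - [0,0,-0.035]
    - [0,0,-0.04]
    - [0,0,-0.04]
    - [0,0,0]
    - [-0.0197,-0.0005,0]
    - [-0.0197,-0.0005,0]
    - [-0.0197,-0.0005,0]
    - [-0.0197,-0.0005,0]
    - [-0.0197,-0.0005,0]
    - [-0.0197,-0.0005,0]
    - [-0.0197,-0.0005,0]
    - [-0.0197,-0.0005,0]
    - [-0.0197,-0.0005,0]
    - [-0.0197,-0.0005,0]
    - [0,0,0]
    - [0,0,0]
    - [0,0,0]
  twist:
    - [0,0,0]
    - [0,0,0]
    - [0,0,0]
    - [0,0,0]
    - [0,0,-0.057]
    - [0,0,0]
    - [0,0,0]
    - [0,0,0]
    - [0,0,0]
    - [0,0,0]
    - [0,0,0]
    - [0,0,0]
    - [0,0,0]
    - [0,0,0]
    - [0,0,0]
    - [0,0,0]
    - [0,0,0]
    - [0,0,0]

```text
clock: 21.8
position: [0.6434, 0.0204, 0.1132]
tool_rot: [-3.141, -0.0, 3.054]
force: [0.2, 0.3, -1.6]
grip_width: 0.0604
finger_force: 68.0
```

Run:
```python
from h import *
go(.6450,.0207,.044,3.0536)
```

```text
pos [0.6434 0.0204 0.1132] rot [-3.141 -0.     3.054] q [ 0.48  0.86 -1.    1.59  0.78  1.14  0.76] F [ 0.2  0.3 -1.6] w 0.0604 ff 68.00259232521057 t 21.8
twist z 0.000 then tool shift -0.0016 0.0004 0.0692
```

apply_moves:
  claw: [0.055,0.055,0.055,0.055,0.055,0.055,0.055,0.055,0.055,0.055]
  xyz:
    - [-0.0016,0.0004,0.02]
    - [0,0,0.02]
    - [0,0,0.012]
    - [0,0,0.005]
    - [0,0,0.004]
    - [0,0,0.004]
    - [0,0,0.003]
    - [0,0,0.0015]
    - [0,0,0]
    - [0,0,0]
  twist:
    - [0,0,0]
    - [0,0,0]
    - [0,0,0]
    - [0,0,0]
    - [0,0,0]
    - [0,0,0]
    - [0,0,0]
    - [0,0,0]
    - [0,0,0]
    - [0,0,0]

```text
clock: 22.8
position: [0.6464, 0.0207, 0.0443]
tool_rot: [3.141, 0.002, 3.054]
force: [1.4, -0.9, 4.6]
grip_width: 0.0603
finger_force: 68.8
```

apply_moves:
  claw: [0.055,0.055,0.085,0.085,0.085,0.085,0.085,0.085,0.085,0.085,0.085,0.085,0.085,0.085,0.085,0.085,0.085,0.085,0.085,0.085]
  xyz:
    - [0,0,0.002]
    - [0,0,0]
    - [0,0,0]
    - [0,0,0]
    - [0,0,0]
    - [0,0,-0.02]
    - [0,0,-0.045]
    - [0,0,-0.045]
    - [0,0,0]
    - [0.0162,-0.0275,0]
    - [0.0162,-0.0275,0]
    - [0.0162,-0.0275,0]
    - [0.0162,-0.0275,0]
    - [0.0162,-0.0275,0]
    - [0.0162,-0.0275,0]
    - [0.0162,-0.0275,0]
    - [0.0162,-0.0275,0]
    - [0.0162,-0.0275,0]
    - [0.0162,-0.0275,0]
    - [0,0,0]
  twist:
    - [0,0,0]
    - [0,0,0]
    - [0,0,0]
    - [0,0,0]
    - [0,0,0]
    - [0,0,0]
    - [0,0,0]
    - [0,0,0]
    - [0,0,0.117]
    - [0,0,0]
    - [0,0,0]
    - [0,0,0]
    - [0,0,0]
    - [0,0,0]
    - [0,0,0]
    - [0,0,0]
    - [0,0,0]
    - [0,0,0]
    - [0,0,0]
    - [0,0,0]

```text
clock: 24.8
position: [0.4286, -0.2188, 0.152]
tool_rot: [-3.139, -0.001, 2.932]
force: [1.3, 0.8, -0.4]
grip_width: 0.0849
finger_force: 0.0
```

Run:
```python
from h import *
go(.4306,-.216,-.016,2.937)
g=bot.grab_frame("scene"); m=mask(g,"blue",(225,160,310,240))
for z in (.057,.060,.063): print(z,fit(g,m,TRAY,(.645,.021,-.088),z))
f=bot.grab_frame("top"); m=mask(f,"blue",(262,150,320,215)); print("seat",fit(f,m,TRAY,(.645,.021,-.088),.060))
m=mask(f,"gray",(140,230,210,305)); print("lid",fit(f,m,LID,(.43,.302,3.3)))
m=mask(f,"orange",(262,155,320,215)); print(m.sum())
```

```text
pos [ 0.4286 -0.2188  0.152 ] rot [-3.139e+00 -1.000e-03  2.932e+00] q [ 1.17  0.6  -1.13  1.99  0.67  0.99  1.07] F [ 1.3  0.8 -0.4] w 0.0849 ff 0.0 t 24.8
twist z -0.005 then tool shift -0.0014 0.0031 0.1680
0.057 (array([ 0.65447596,  0.01280857, -0.13290035]), np.float64(160.68627450980392), np.float64(728.0))
0.06 (array([ 0.65258617,  0.01517012, -0.118599  ]), np.float64(167.18431372549017), np.float64(728.0))
0.063 (array([ 0.65083271,  0.01779182, -0.12151776]), np.float64(175.33333333333334), np.float64(728.0))
seat (array([ 0.64651656,  0.0190914 , -0.09057322]), np.float64(64.89019607843137), np.float64(1019.0))
lid (array([0.42961125, 0.30223496, 3.29576569]), np.float64(36.4078431372549), np.float64(1068.0))Traceback (most recent call last):
  File "<stdin>", line 7, in <module>
  File "h.py", line 45, in mask
    c=max(cv2.findContours(m,0,1)[0],key=cv2.contourArea)
ValueError: max() iterable argument is empty
```

Blue is at the seat in the top-view fit, and no orange shows around it from above. Now green.

apply_moves:
  claw: [0.085,0.085,0.085,0.085,0.085,0.085]
  xyz:
    - [0,0,0.03]
    - [0,0,0.035]
    - [0,0,0.035]
    - [0,0,0.02]
    - [0,0,0]
    - [0,0,0]
  twist:
    - [0,0,0]
    - [0,0,0]
    - [0,0,0]
    - [0,0,0]
    - [0,0,0]
    - [0,0,0]

```text
clock: 25.5
position: [0.4321, -0.2147, 0.0323]
tool_rot: [3.141, 0.001, 2.938]
force: [0.0, 0.7, 1.0]
grip_width: 0.085
finger_force: 0.0
```

Run:
```python
from h import *
go(.4306,-.216,-.016,2.937)
```

```text
pos [ 0.4321 -0.2147  0.0323] rot [3.141e+00 1.000e-03 2.938e+00] q [ 1.02  0.77 -0.94  2.06  0.91  0.79  0.87] F [0.  0.7 1. ] w 0.085 ff 0.0 t 25.5
twist z 0.001 then tool shift 0.0012 -0.0016 0.0483
```

apply_moves:
  claw: [0.085,0.085,0.085,0.085,0.07,0.065,0.06,0.055,0.055,0.055]
  xyz:
    - [0.001,-0.001,0.02]
    - [0,0,0.02]
    - [0,0,0.008]
    - [0,0,0]
    - [0,0,0]
    - [0,0,0]
    - [0,0,0]
    - [0,0,0]
    - [0,0,0]
    - [0,0,0]
  twist:
    - [0,0,0]
    - [0,0,0]
    - [0,0,0]
    - [0,0,0]
    - [0,0,0]
    - [0,0,0]
    - [0,0,0]
    - [0,0,0]
    - [0,0,0]
    - [0,0,0]
  force: 60

```text
clock: 26.5
position: [0.4305, -0.2165, -0.0152]
tool_rot: [-3.141, 0.002, 2.937]
force: [-4.8, 2.0, 22.2]
grip_width: 0.06
finger_force: 59.5
```

Run:
```python
from h import *
go(.6450,.0207,.12,-.088)
```

```text
pos [ 0.4305 -0.2165 -0.0152] rot [-3.141e+00  2.000e-03  2.937e+00] q [ 0.97  0.84 -0.86  2.08  1.03  0.72  0.79] F [-4.8  2.  22.2] w 0.06 ff 59.52264368534088 t 26.5
twist z 3.025 then tool shift 0.1928 -0.2552 -0.1352
```

apply_moves:
  claw: [0.055,0.055,0.055,0.055,0.055,0.055,0.055,0.055,0.055,0.055,0.055,0.055,0.055,0.055,0.055,0.055,0.055,0.055,0.055,0.055]
  xyz:
    - [0,0,-0.015]
    - [0,0,-0.04]
    - [0,0,-0.04]
    - [0,0,-0.04]
    - [0,0,-0.02]
    - [0,0,0]
    - [0,0,0]
    - [0,0,0]
    - [0,0,0]
    - [0,0,0]
    - [0,0,0]
    - [0,0,0]
    - [0,0,0]
    - [0,0,0]
    - [0,0,0]
    - [0,0,0]
    - [0,0,0]
    - [0,0,0]
    - [0,0,0]
    - [0,0,0]
  twist:
    - [0,0,0]
    - [0,0,0]
    - [0,0,0]
    - [0,0,0]
    - [0,0,0]
    - [0,0,0.149]
    - [0,0,0.149]
    - [0,0,0.149]
    - [0,0,0.149]
    - [0,0,0.149]
    - [0,0,0.149]
    - [0,0,0.149]
    - [0,0,0.149]
    - [0,0,0.149]
    - [0,0,0.149]
    - [0,0,0.149]
    - [0,0,0.149]
    - [0,0,0.149]
    - [0,0,0.149]
    - [0,0,0]

```text
clock: 28.5
position: [0.4299, -0.2163, 0.1389]
tool_rot: [3.141, 0.0, 0.848]
force: [0.2, -0.4, -1.4]
grip_width: 0.0607
finger_force: 68.1
```

Run:
```python
from h import *
go(.6450,.0207,.14,-.088)
```

```text
pos [ 0.4299 -0.2163  0.1389] rot [3.141 0.    0.848] q [ 0.81  0.45 -0.59  2.01  0.35  0.78 -0.72] F [ 0.2 -0.4 -1.4] w 0.0607 ff 68.12745094299316 t 28.5
twist z 0.936 then tool shift 0.1934 -0.2549 -0.0011
```

apply_moves:
  claw: [0.055,0.055,0.055,0.055,0.055,0.055,0.055,0.055,0.055,0.055,0.055,0.055,0.055,0.055,0.055,0.055,0.055,0.055,0.055,0.055]
  xyz:
    - [0,0,0]
    - [0,0,0]
    - [0,0,0]
    - [0,0,0]
    - [0,0,0]
    - [0,0,0]
    - [0,0,0]
    - [0,0,0]
    - [0.0193,-0.0255,0]
    - [0.0193,-0.0255,0]
    - [0.0193,-0.0255,0]
    - [0.0193,-0.0255,0]
    - [0.0193,-0.0255,0]
    - [0.0193,-0.0255,0]
    - [0.0193,-0.0255,0]
    - [0.0193,-0.0255,0]
    - [0.0193,-0.0255,0]
    - [0.0193,-0.0255,0]
    - [0,0,0]
    - [0,0,0]
  twist:
    - [0,0,0.1337]
    - [0,0,0.1337]
    - [0,0,0.1337]
    - [0,0,0.1337]
    - [0,0,0.1337]
    - [0,0,0.1337]
    - [0,0,0.1337]
    - [0,0,0]
    - [0,0,0]
    - [0,0,0]
    - [0,0,0]
    - [0,0,0]
    - [0,0,0]
    - [0,0,0]
    - [0,0,0]
    - [0,0,0]
    - [0,0,0]
    - [0,0,0]
    - [0,0,0]
    - [0,0,0]

```text
clock: 30.5
position: [0.6436, 0.0217, 0.138]
tool_rot: [-3.141, 0.001, -0.078]
force: [-0.5, -0.3, -2.1]
grip_width: 0.0598
finger_force: 68.1
```

Run:
```python
from h import *
go(.6450,.0207,.068,-.088)
```

```text
pos [0.6436 0.0217 0.138 ] rot [-3.141e+00  1.000e-03 -7.800e-02] q [ 0.11  0.65 -0.36  1.6   0.27  0.95 -1.99] F [-0.5 -0.3 -2.1] w 0.0598 ff 68.13113808631897 t 30.5
twist z 0.010 then tool shift 0.0014 0.0009 0.0700
```

apply_moves:
  claw: [0.055,0.055,0.055,0.055,0.055,0.055,0.055,0.055,0.055,0.055,0.055]
  xyz:
    - [0.001,0.0005,0.02]
    - [0,0,0.02]
    - [0,0,0.012]
    - [0,0,0.005]
    - [0,0,0]
    - [0,0,0.004]
    - [0,0,0.004]
    - [0,0,0.003]
    - [0,0,0.0025]
    - [0,0,0]
    - [0,0,0]
  twist:
    - [0,0,0.008]
    - [0,0,0]
    - [0,0,0]
    - [0,0,0]
    - [0,0,0]
    - [0,0,0]
    - [0,0,0]
    - [0,0,0]
    - [0,0,0]
    - [0,0,0]
    - [0,0,0]

```text
clock: 31.6
position: [0.6455, 0.0207, 0.069]
tool_rot: [-3.142, -0.002, -0.093]
force: [-3.2, -0.8, 10.9]
grip_width: 0.0599
finger_force: 69.5
```

apply_moves:
  claw: [0.055,0.055,0.085,0.085,0.085,0.085,0.085,0.085,0.085,0.085,0.085,0.085,0.085,0.085,0.085,0.085,0.085,0.085,0.085,0.085]
  xyz:
    - [0,0,0.002]
    - [0,0,0]
    - [0,0,0]
    - [0,0,0]
    - [0,0,0]
    - [0,0,-0.03]
    - [0,0,-0.045]
    - [0,0,0]
    - [0,0,0]
    - [-0.017,-0.0311,0]
    - [-0.017,-0.0311,0]
    - [-0.017,-0.0311,0]
    - [-0.017,-0.0311,0]
    - [-0.017,-0.0311,0]
    - [-0.017,-0.0311,0]
    - [-0.017,-0.0311,0]
    - [-0.017,-0.0311,0]
    - [-0.017,-0.0311,0]
    - [0,0,0]
    - [0,0,0]
  twist:
    - [0,0,0]
    - [0,0,0]
    - [0,0,0]
    - [0,0,0]
    - [0,0,0]
    - [0,0,0]
    - [0,0,0]
    - [0,0,-0.123]
    - [0,0,-0.123]
    - [0,0,0]
    - [0,0,0]
    - [0,0,0]
    - [0,0,0]
    - [0,0,0]
    - [0,0,0]
    - [0,0,0]
    - [0,0,0]
    - [0,0,0]
    - [0,0,0]
    - [0,0,0]

```text
clock: 33.6
position: [0.4508, 0.2744, 0.1409]
tool_rot: [3.141, -0.0, 0.154]
force: [-0.6, -0.7, 0.3]
grip_width: 0.0852
finger_force: 0.0
```

Run:
```python
from h import *
go(.4296,.3023,.015,.154)
g=bot.grab_frame("scene"); f=bot.grab_frame("top")
for n,im,col,box in (("top",f,"green",(255,145,320,215)),("lid",f,"gray",(135,225,215,308))):
    try: print(n,fit(im,mask(im,col,box),TRAY if n=="top" else LID,(.645,.021,-.088) if n=="top" else (.43,.302,3.3),.084 if n=="top" else 0))
    except Exception as e: print(n,e)
save("s6.png",g["img"][130:380,190:390],2.4)
```

```text
pos [0.4508 0.2744 0.1409] rot [ 3.141 -0.     0.154] q [-0.3   0.49 -0.48  1.9   0.3   0.82 -2.35] F [-0.6 -0.7  0.3] w 0.0852 ff 0.0 t 33.6
twist z 0.000 then tool shift -0.0166 -0.0309 0.1259
top (array([ 0.64299653,  0.0192758 , -0.08506003]), np.float64(66.28235294117647), np.float64(1063.0))
lid (array([0.43 , 0.302, 3.3  ]), np.float64(90.0), np.float64(90.0))
```

View pics/s6.png

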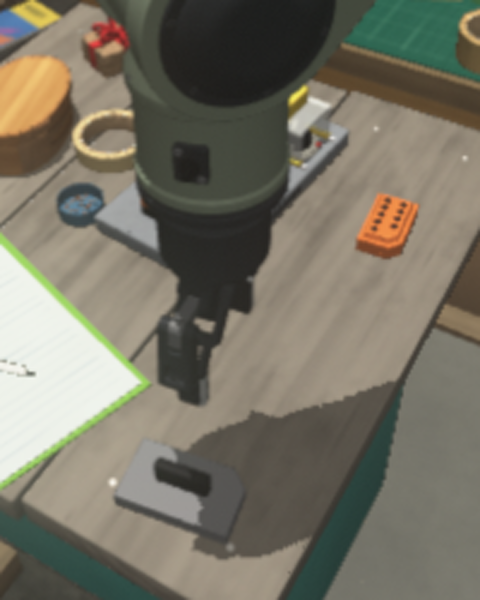

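The lid was knocked: its handle is now at crop (183,476), full-frame about (266,328), against (283,336) at the start. I back away and re-measure it. Meanwhile I turn toward the mirrored grasp, to keep clear of the limit of joint 7.

apply_moves:
  claw: [0.05,0.05,0.05,0.05,0.05,0.05,0.05,0.05,0.05,0.05,0.05,0.05,0.05,0.05,0.05,0.05,0.05,0.05,0.05,0.05]
  xyz:
    - [0,0.04,-0.02]
    - [0,0.04,-0.02]
    - [0,0.04,0]
    - [0,0.04,0]
    - [0,0,0]
    - [0,0,0]
    - [0,0,0]
    - [0,0,0]
    - [0,0,0]
    - [0,0,0]
    - [0,0,0]
    - [0,0,0]
    - [0,0,0]
    - [0,0,0]
    - [0,0,0]
    - [0,0,0]
    - [0,0,0]
    - [0,0,0]
    - [0,0,0]
    - [0,0,0]
  twist:
    - [0,0,0]
    - [0,0,0]
    - [0,0,0]
    - [0,0,0]
    - [0,0,-0.149]
    - [0,0,-0.149]
    - [0,0,-0.149]
    - [0,0,-0.149]
    - [0,0,-0.149]
    - [0,0,-0.149]
    - [0,0,-0.149]
    - [0,0,-0.149]
    - [0,0,-0.149]
    - [0,0,-0.149]
    - [0,0,-0.149]
    - [0,0,-0.149]
    - [0,0,-0.149]
    - [0,0,-0.149]
    - [0,0,-0.149]
    - [0,0,-0.149]

```text
clock: 35.7
position: [0.4758, 0.1145, 0.1808]
tool_rot: [-3.141, 0.0, 2.541]
force: [-0.4, 1.0, -0.7]
grip_width: 0.0503
finger_force: 0.0
```

Run:
```python
from h import *
f=bot.grab_frame("top")
m=mask(f,"gray",(135,215,220,308)); p,c,a=fit(f,m,LID,(.45,.32,3.3)); print("lid",p,c,a)
xs=np.where(m); print(xs[0].min(),xs[0].max(),xs[1].min(),xs[1].max())
# handle
h=cv2.inRange(cv2.cvtColor(f["img"],cv2.COLOR_RGB2GRAY),0,70)&(cv2.erode(m,np.ones((5,5)))*255)
pts=np.argwhere(h)[:,::-1]; w=unproj(f,pts,.04)[:,:2]*1e3; print("handle",len(pts),cv2.minAreaRect(w.astype(np.float32)))
m=mask(f,"green",(255,145,320,215)); print(fit(f,m,TRAY,(.645,.021,-.088),.084))
go(p[0],p[1],.015,p[2])
```

```text
lid [0.58125926 0.10074074 4.08222222] 1438.0 1438.0
215 307 135 219Traceback (most recent call last):
  File "<stdin>", line 7, in <module>
  File "h.py", line 12, in unproj
    n=cv2.undistortPoints(px,K(f),np.array(f["distortion"],float)).reshape(-1,2)
      ~~~~~~~~~~~~~~~~~~~^^^^^^^^^^^^^^^^^^^^^^^^^^^^^^^^^^^^^^^^^
cv2.error: OpenCV(4.12.0) /io/opencv/modules/calib3d/src/undistort.dispatch.cpp:347: error: (-215:Assertion failed) CV_IS_MAT(_src) && CV_IS_MAT(_dst) && (_src->rows == 1 || _src->cols == 1) && (_dst->rows == 1 || _dst->cols == 1) && _src->cols + _src->rows - 1 == _dst->rows + _dst->cols - 1 && (CV_MAT_TYPE(_src->type) == CV_32FC2 || CV_MAT_TYPE(_src->type) == CV_64FC2) && (CV_MAT_TYPE(_dst->type) == CV_32FC2 || CV_MAT_TYPE(_dst->type) == CV_64FC2) in function 'cvUndistortPointsInternal'
```

Run:
```python
from h import *
f=bot.grab_frame("top"); g=bot.grab_frame("scene")
print([(np.round(d["position"],3),round(d["score"],2)) for d in bot.find_in("top","lid")][:3])
hsv=cv2.cvtColor(f["img"],cv2.COLOR_RGB2HSV)
m0=cv2.inRange(hsv,(0,0,60),(180,40,215)); m0[:,:158]=0; m0[304:]=0; m0[:222]=0; m0[:,225:]=0
n,l,st,_=cv2.connectedComponentsWithStats(cv2.morphologyEx(m0,cv2.MORPH_OPEN,np.ones((3,3))))
print(st[1:][st[1:,4]>80])
save("t3.png",f["img"][150:310,145:405],3)
go(.645,.0207,.015,3.3)
```

```text
[(array([0.467, 0.303, 0.017]), 0.9)]
[[ 162  235   28   45 1041]]
pos [0.4755 0.115  0.1807] rot [-3.141 -0.     2.531] q [ 0.42  0.52 -1.04  1.94  0.54  0.99  0.08] F [ 0.8 -0.1 -0.3] w 0.0497 ff 0.0 t 35.9
twist z -0.769 then tool shift -0.1525 -0.1199 0.1657
```

View pics/t3.png

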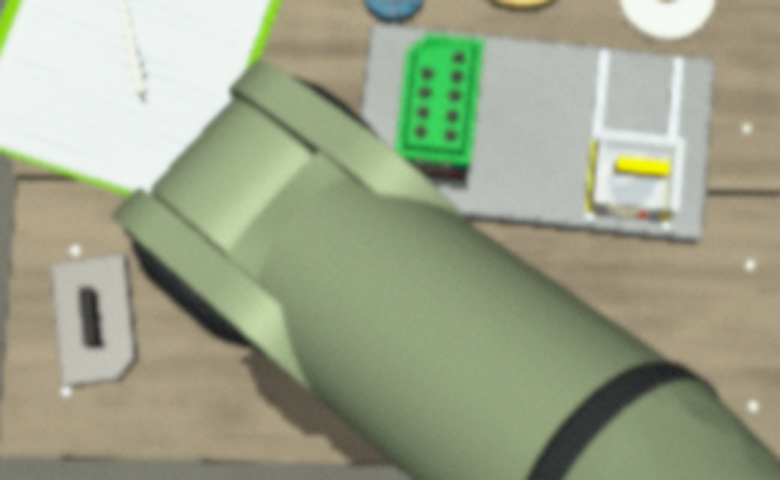

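The lid is now at crop (92,318), its cut corner still lower right. Green is on the stack at (440,100). I refit the lid.

Run:
```python
from h import *
f=bot.grab_frame("top"); COL["g2"]=((0,0,60),(180,40,215))
m=mask(f,"g2",(158,228,196,288)); p,c,a=fit(f,m,LID,(.467,.303,3.25)); print("lid",p,c,a)
h=cv2.inRange(cv2.cvtColor(f["img"],cv2.COLOR_RGB2GRAY),0,70)&(cv2.erode(m,np.ones((5,5)))*255)
pts=np.argwhere(h)[:,::-1]; w=unproj(f,pts,.04)[:,:2]*1e3; print("handle",len(pts),w.mean(0),cv2.minAreaRect(w.astype(np.float32)))
go(p[0],p[1],.12,p[2])
```

```text
lid [0.46900263 0.30494628 3.30030618] 66.21176470588236 1099.0
handle 61 [467.79081687 300.0886181 ] ((467.2647399902344, 299.9673156738281), (42.44028091430664, 8.655477523803711), 11.520331382751465)
pos [0.4755 0.1152 0.1808] rot [-3.141 -0.     2.531] q [ 0.42  0.52 -1.04  1.94  0.54  0.99  0.08] F [-0.4  0.2 -0. ] w 0.0499 ff 0.0 t 35.95
twist z -0.769 then tool shift -0.0236 0.1884 0.0608
```

apply_moves:
  claw: [0.05,0.05,0.05,0.05,0.05,0.05,0.05,0.05,0.05,0.05,0.05,0.05,0.05,0.05,0.05,0.05]
  xyz:
    - [0,0,0]
    - [0,0,0]
    - [0,0,0]
    - [0,0,0]
    - [0,0,0]
    - [0,0,0]
    - [-0.0037,0.031,0]
    - [-0.0037,0.031,0]
    - [-0.0037,0.031,0]
    - [-0.0037,0.031,0]
    - [-0.0037,0.031,0]
    - [-0.0037,0.031,0]
    - [0,0,0.04]
    - [0,0,0.04]
    - [0,0,0.02]
    - [0,0,0]
  twist:
    - [0,0,-0.1282]
    - [0,0,-0.1282]
    - [0,0,-0.1282]
    - [0,0,-0.1282]
    - [0,0,-0.1282]
    - [0,0,-0.1282]
    - [0,0,0]
    - [0,0,0]
    - [0,0,0]
    - [0,0,0]
    - [0,0,0]
    - [0,0,0]
    - [0,0,0]
    - [0,0,0]
    - [0,0,0]
    - [0,0,0]

```text
clock: 37.55
position: [0.4658, 0.302, 0.0786]
tool_rot: [-3.14, -0.003, -2.98]
force: [0.3, -1.0, 0.9]
grip_width: 0.05
finger_force: 0.0
```

Run:
```python
from h import *
go(.468,.302,.014,3.30)
```

```text
pos [0.4658 0.302  0.0786] rot [-3.14e+00 -3.00e-03 -2.98e+00] q [ 0.01  0.81 -1.03  1.85  0.84  0.99  0.34] F [ 0.3 -1.   0.9] w 0.05 ff 0.0 t 37.55
twist z 0.004 then tool shift -0.0022 -0.0004 0.0646
```

apply_moves:
  claw: [0.05,0.05,0.05,0.05,0.05,0.03,0.02,0.005,0.005,0.005,0.005]
  xyz:
    - [-0.0015,0,0.02]
    - [0,0,0.02]
    - [0,0,0.014]
    - [0,0,0.006]
    - [0,0,0.002]
    - [0,0,0]
    - [0,0,0]
    - [0,0,0]
    - [0,0,0]
    - [0,0,0]
    - [0,0,0]
  twist:
    - [0,0,0]
    - [0,0,0]
    - [0,0,0]
    - [0,0,0]
    - [0,0,0]
    - [0,0,0]
    - [0,0,0]
    - [0,0,0]
    - [0,0,0]
    - [0,0,0]
    - [0,0,0]
  force: 50

```text
clock: 38.65
position: [0.4683, 0.3032, 0.019]
tool_rot: [3.142, 0.0, -2.977]
force: [-0.1, -0.0, 0.4]
grip_width: 0.0049
finger_force: 0.0
```

Run:
```python
from h import *
go(.645,.0207,.14,-.088)
```

```text
pos [0.4683 0.3032 0.019 ] rot [ 3.142  0.    -2.977] q [-0.04  0.89 -0.96  1.87  0.94  0.91  0.27] F [-0.1 -0.   0.4] w 0.0049 ff 0.0 t 38.65
twist z -2.889 then tool shift 0.2009 0.2659 -0.1210
```

The fingers closed above the handle, again because the tips sit well behind the TCP. I open and go deeper, watching the force.

apply_moves:
  claw: [0.05,0.05,0.05,0.05,0.05,0.05,0.05,0.05]
  xyz:
    - [0,0,0]
    - [0,0,0]
    - [0,0,0]
    - [0,0,0]
    - [0,0,0.008]
    - [0,0,0.006]
    - [0,0,0]
    - [0,0,0]
  twist:
    - [0,0,0]
    - [0,0,0]
    - [0,0,0]
    - [0,0,0]
    - [0,0,0]
    - [0,0,0]
    - [0,0,0]
    - [0,0,0]

```text
clock: 39.45
position: [0.468, 0.3033, 0.0046]
tool_rot: [-3.142, -0.001, -2.977]
force: [0.4, -1.4, 0.3]
grip_width: 0.0501
finger_force: 0.0
```

apply_moves:
  claw: [0.03,0.02,0.005,0.005,0.005,0.005]
  xyz:
    - [0,0,0]
    - [0,0,0]
    - [0,0,0]
    - [0,0,0]
    - [0,0,0]
    - [0,0,0]
  twist:
    - [0,0,0]
    - [0,0,0]
    - [0,0,0]
    - [0,0,0]
    - [0,0,0]
    - [0,0,0]

```text
clock: 40.05
position: [0.4684, 0.3034, 0.0053]
tool_rot: [3.141, 0.0, -2.977]
force: [-1.4, -0.3, 5.7]
grip_width: 0.0105
finger_force: 49.6
```

apply_moves:
  claw: [0.005,0.005,0.005,0.005,0.005,0.005,0.005,0.005,0.005,0.005,0.005,0.005,0.005,0.005,0.005,0.005,0.005,0.005,0.005,0.005]
  xyz:
    - [0,0,-0.01]
    - [0,0,-0.03]
    - [0,0,-0.04]
    - [0,0,-0.045]
    - [0,0,-0.045]
    - [0,0,0]
    - [-0.0107,-0.0256,0]
    - [-0.0107,-0.0256,0]
    - [-0.0107,-0.0256,0]
    - [-0.0107,-0.0256,0]
    - [-0.0107,-0.0256,0]
    - [-0.0107,-0.0256,0]
    - [-0.0107,-0.0256,0]
    - [-0.0107,-0.0256,0]
    - [-0.0107,-0.0256,0]
    - [-0.0107,-0.0256,0]
    - [-0.0107,-0.0256,0]
    - [-0.0107,-0.0256,0]
    - [0,0,0]
    - [0,0,0]
  twist:
    - [0,0,0]
    - [0,0,0]
    - [0,0,0]
    - [0,0,0]
    - [0,0,0]
    - [0,0,0]
    - [0,0,0]
    - [0,0,0]
    - [0,0,0]
    - [0,0,0]
    - [0,0,0]
    - [0,0,0]
    - [0,0,0]
    - [0,0,0]
    - [0,0,0]
    - [0,0,0]
    - [0,0,0]
    - [0,0,0]
    - [0,0,0]
    - [0,0,0]
  force: 80

```text
clock: 42.05
position: [0.6449, 0.0209, 0.1747]
tool_rot: [3.141, -0.001, -2.978]
force: [-0.4, 0.5, -0.7]
grip_width: 0.0096
finger_force: 79.8
```

Run:
```python
from h import *
go(.645,.0207,.17,-.088)
```

```text
pos [0.6449 0.0209 0.1747] rot [ 3.141e+00 -1.000e-03 -2.978e+00] q [ 0.51  0.82 -1.09  1.54  0.75  1.25  1.04] F [-0.4  0.5 -0.7] w 0.0096 ff 79.78429555892944 t 42.05
twist z -2.890 then tool shift 0.0001 0.0002 0.0047
```

apply_moves:
  claw: [0.005,0.005,0.005,0.005,0.005,0.005,0.005,0.005,0.005,0.005,0.005,0.005,0.005,0.005,0.005,0.005,0.005,0.005,0.005,0.005]
  xyz:
    - [0,0,0]
    - [0,0,0]
    - [0,0,0]
    - [0,0,0]
    - [0,0,0]
    - [0,0,0]
    - [0,0,0]
    - [0,0,0]
    - [0,0,0]
    - [0,0,0]
    - [0,0,0]
    - [0,0,0]
    - [0,0,0]
    - [0,0,0]
    - [0,0,0]
    - [0,0,0]
    - [0,0,0]
    - [0,0,0]
    - [0,0,0]
    - [0,0,0]
  twist:
    - [0,0,0.149]
    - [0,0,0.149]
    - [0,0,0.149]
    - [0,0,0.149]
    - [0,0,0.149]
    - [0,0,0.149]
    - [0,0,0.149]
    - [0,0,0.149]
    - [0,0,0.149]
    - [0,0,0.149]
    - [0,0,0.149]
    - [0,0,0.149]
    - [0,0,0.149]
    - [0,0,0.149]
    - [0,0,0.149]
    - [0,0,0.149]
    - [0,0,0.149]
    - [0,0,0.149]
    - [0,0,0.149]
    - [0,0,0]

```text
clock: 44.05
position: [0.6446, 0.0225, 0.1751]
tool_rot: [-3.141, 0.0, 0.474]
force: [0.2, 0.5, -0.6]
grip_width: 0.0091
finger_force: 79.8
```

Run:
```python
from h import *
go(.645,.0207,.17,-.088)
```

```text
pos [0.6446 0.0225 0.1751] rot [-3.141  0.     0.474] q [ 0.17  0.62 -0.46  1.56  0.31  1.04 -1.47] F [ 0.2  0.5 -0.6] w 0.0091 ff 79.80138301849365 t 44.05
twist z 0.562 then tool shift 0.0005 0.0018 0.0051
```

apply_moves:
  claw: [0.005,0.005,0.005,0.005,0.005,0.005,0.005]
  xyz:
    - [0,0,0]
    - [0,0,0]
    - [0,0,0]
    - [0,0,0]
    - [0,0,0.02]
    - [0,0,0]
    - [0,0,0]
  twist:
    - [0,0,0.1405]
    - [0,0,0.1405]
    - [0,0,0.1405]
    - [0,0,0.1405]
    - [0,0,0]
    - [0,0,0]
    - [0,0,0]

```text
clock: 44.75
position: [0.6448, 0.0217, 0.155]
tool_rot: [-3.141, 0.001, -0.083]
force: [1.2, -1.3, -0.8]
grip_width: 0.0091
finger_force: 79.8
```

Run:
```python
from h import *
go(.645,.0207,.113,-.088)
g=bot.grab_frame("scene"); save("s7.png",g["img"][100:260,200:360],4)
```

```text
pos [0.6448 0.0217 0.155 ] rot [-3.141e+00  1.000e-03 -8.300e-02] q [ 0.09  0.62 -0.32  1.58  0.23  0.98 -1.96] F [ 1.2 -1.3 -0.8] w 0.0091 ff 79.77317333221436 t 44.75
twist z 0.005 then tool shift 0.0002 0.0010 0.0420
```

View pics/s7.png

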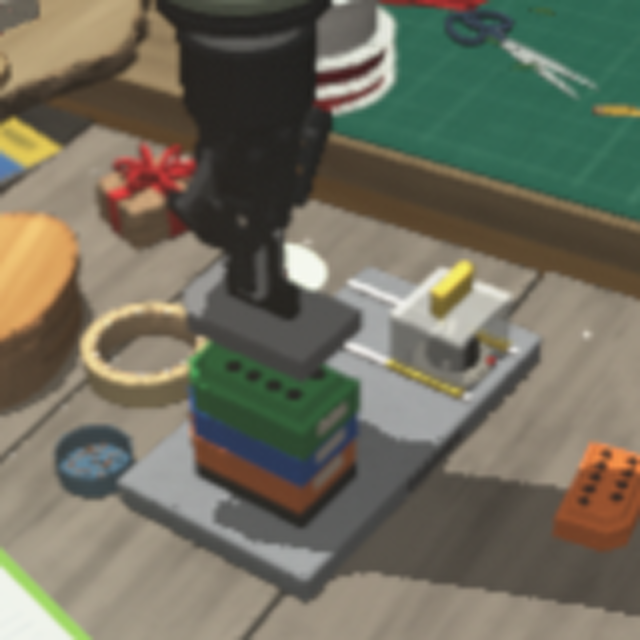

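The stack of orange, blue and green is flush at (275,430), and the lid is held level above it. I lower it.

apply_moves:
  claw: [0.005,0.005,0.005,0.005,0.005,0.005,0.005,0.005,0.005]
  xyz:
    - [0,0.001,0.015]
    - [0,0,0.01]
    - [0,0,0.004]
    - [0,0,0.004]
    - [0,0,0.004]
    - [0,0,0.003]
    - [0,0,0.002]
    - [0,0,0]
    - [0,0,0]
  twist:
    - [0,0,0.003]
    - [0,0,0]
    - [0,0,0]
    - [0,0,0]
    - [0,0,0]
    - [0,0,0]
    - [0,0,0]
    - [0,0,0]
    - [0,0,0]

```text
clock: 45.7
position: [0.6454, 0.0203, 0.1134]
tool_rot: [-3.141, -0.001, -0.09]
force: [-1.4, -0.0, 5.7]
grip_width: 0.0095
finger_force: 80.6
```

apply_moves:
  claw: [0.005,0.005,0.05,0.05,0.05,0.05,0.05,0.05,0.05,0.0,0.0,0.0,0.0,0.0,0.0,0.0]
  xyz:
    - [0,0,0.002]
    - [0,0,0]
    - [0,0,-0.002]
    - [0,0,0]
    - [0,0,0]
    - [0,0,-0.02]
    - [0,0,-0.04]
    - [0,0,-0.03]
    - [0,0,0]
    - [-0.0129,0.0284,0]
    - [-0.0129,0.0284,0]
    - [-0.0129,0.0284,0]
    - [-0.0129,0.0284,0]
    - [-0.0129,0.0284,0]
    - [-0.0129,0.0284,0]
    - [0,0,0]
  twist:
    - [0,0,0]
    - [0,0,0]
    - [0,0,0]
    - [0,0,0]
    - [0,0,0]
    - [0,0,0]
    - [0,0,0]
    - [0,0,0]
    - [0,0,0]
    - [0,0,0]
    - [0,0,0]
    - [0,0,0]
    - [0,0,0]
    - [0,0,0]
    - [0,0,0]
    - [0,0,0]
  force: 50

```text
clock: 47.3
position: [0.5506, -0.1468, 0.2023]
tool_rot: [3.14, 0.001, -0.095]
force: [0.5, -0.0, 0.5]
grip_width: -0.0004
finger_force: 0.0
```

Run:
```python
from h import *
go(.5528,-.1418,.063,-.088)
f=bot.grab_frame("top"); g=bot.grab_frame("scene")
COL["g2"]=((0,0,60),(180,40,215))
# lid hypotheses: project lid outlines home vs 6mm high into scene, compare with edges
gray=cv2.cvtColor(g["img"],cv2.COLOR_RGB2GRAY); s=4
im=cv2.resize(g["img"],None,fx=s,fy=s,interpolation=cv2.INTER_CUBIC)
for z,c in ((.108,(255,0,0)),(.124,(255,0,0))):
    q=(proj(g,place(z_(O,z),.6452,.0203,-.088))*s+2).astype(int); cv2.polylines(im,[q],True,c)
a=im[440:920,880:1280]
kt=cv2.resize(f["img"][180:240,335:385],None,fx=8,fy=8,interpolation=cv2.INTER_CUBIC)
save("c8.png",np.hstack([a,kt[:480]]))
for q in ("lid","guard_fin","knob_pointer","mark_tip"): print(q,[(np.round(d["position"],3).tolist(),round(d["score"],2)) for d in bot.find_in("scene",q)][:2],[(np.round(d["position"],3).tolist(),round(d["score"],2)) for d in bot.find_in("top",q)][:2])
```

```text
pos [ 0.5506 -0.1468  0.2023] rot [ 3.14e+00  1.00e-03 -9.50e-02] q [ 0.39  0.45 -0.32  1.74  0.17  0.97 -1.66] F [ 0.5 -0.   0.5] w -0.0004 ff 0.0 t 47.3
twist z -0.007 then tool shift 0.0017 -0.0052 0.1393
lid [([0.636, 0.028, 0.126], 0.82)] [([0.641, 0.018, 0.127], 0.56), ([0.628, -0.062, 0.022], 0.26)]
guard_fin [([0.594, -0.121, 0.073], 0.57)] [([0.583, -0.122, 0.077], 0.92)]
knob_pointer [([0.629, 0.025, 0.124], 0.15)] []
mark_tip [] [([0.58, -0.116, 0.074], 0.49)]
```

View pics/c8.png

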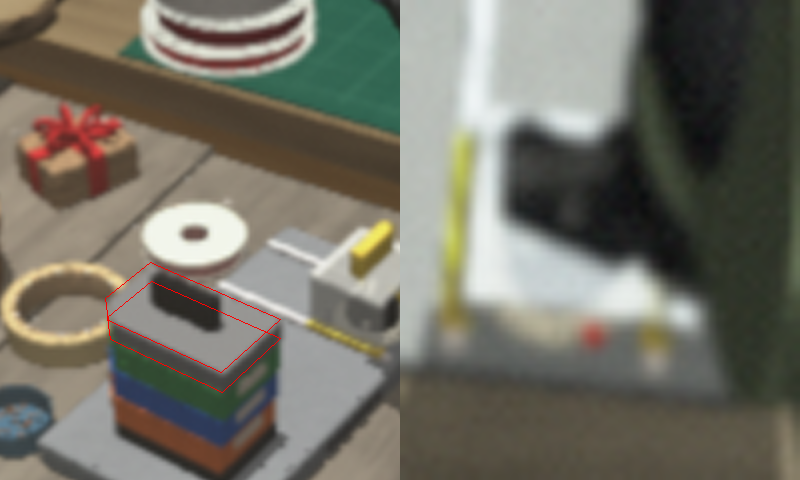

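The lid lies on the stack at (195,320) and is not raised above the home outline. In the right crop the red mark is at (593,335), full-frame about (359,222). I now go down in front of the fin with closed fingers.

apply_moves:
  claw: [0.0,0.0,0.0,0.0,0.0,0.0,0.0]
  xyz:
    - [0,0,0.02]
    - [0,0,0.035]
    - [0,0,0.035]
    - [0,0,0.03]
    - [0,0,0.016]
    - [0,0,0]
    - [0,0,0]
  twist:
    - [0,0,0]
    - [0,0,0]
    - [0,0,0]
    - [0,0,0]
    - [0,0,0]
    - [0,0,0]
    - [0,0,0]

```text
clock: 48.5
position: [0.553, -0.1424, 0.0673]
tool_rot: [-3.141, -0.0, -0.09]
force: [0.3, 0.1, -0.2]
grip_width: 0.0002
finger_force: 0.0
```

Run:
```python
from h import *
go(.644,-.150,.063,-.088)
```

```text
pos [ 0.553  -0.1424  0.0673] rot [-3.141 -0.    -0.09 ] q [ 0.35  0.63 -0.28  1.84  0.26  0.7  -1.74] F [ 0.3  0.1 -0.2] w 0.0002 ff 0.0 t 48.5
twist z -0.002 then tool shift 0.0913 -0.0004 0.0043
```

apply_moves:
  claw: [0.0,0.0,0.0,0.0,0.0]
  xyz:
    - [0,0,0.004]
    - [0.01,0,0]
    - [0.01,0,0]
    - [0.01,0,0]
    - [0.01,0,0]
  twist:
    - [0,0,0]
    - [0,0,0]
    - [0,0,0]
    - [0,0,0]
    - [0,0,0]

```text
clock: 49.0
position: [0.5936, -0.1462, 0.0631]
tool_rot: [-3.142, -0.0, -0.09]
force: [-2.6, 0.2, 2.1]
grip_width: 0.0003
finger_force: 1.0
```

```bash
cat >> h.py <<'E'
def fin(box=(318,165,390,240)):
    f=bot.grab_frame("top"); hsv=cv2.cvtColor(f["img"],cv2.COLOR_RGB2HSV); x0,y0,x1,y1=box
    m=cv2.inRange(hsv[y0:y1,x0:x1],(22,150,150),(34,255,255)); n,l,st,c=cv2.connectedComponentsWithStats(m)
    for i in np.argsort(-st[1:,4])[:2]+1: print("yellow",st[i],unproj(f,c[i]+[x0,y0],.0985).round(4))
    return f
E
python3 - <<'E'
from h import *
go(.644,-.150,.063,-.088); fin()
f=np.load("top0.npy",allow_pickle=True).item(); bot.grab_frame=lambda n:f; print("initial"); fin()
E
```

```text
pos [ 0.5936 -0.1462  0.0631] rot [-3.142 -0.    -0.09 ] q [ 0.33  0.69 -0.27  1.74  0.26  0.75 -1.73] F [-2.6  0.2  2.1] w 0.0003 ff 0.950664896517992 t 49.0
twist z -0.002 then tool shift 0.0505 -0.0007 0.0001
initial
yellow [33 38 17  6 74] [[ 0.5922 -0.145   0.0985]]
```

Contact: 2.6 N of drag, so the guard is moving. I keep pushing.

apply_moves:
  claw: [0.0,0.0,0.0,0.0,0.0,0.0]
  xyz:
    - [0.012,0,0]
    - [0.012,0,0]
    - [0.012,0,0]
    - [0.012,0,0]
    - [0.006,0,0]
    - [0,0,0]
  twist:
    - [0,0,0]
    - [0,0,0]
    - [0,0,0]
    - [0,0,0]
    - [0,0,0]
    - [0,0,0]

```text
clock: 49.65
position: [0.6469, -0.1509, 0.0627]
tool_rot: [-3.141, -0.0, -0.09]
force: [0.5, 0.1, -0.2]
grip_width: 0.0002
finger_force: 0.0
```

apply_moves:
  claw: [0.0,0.0,0.0,0.0,0.0,0.0,0.0,0.0,0.0,0.0,0.0,0.0]
  xyz:
    - [-0.01,0,0]
    - [0,0,-0.03]
    - [0,0,-0.04]
    - [0,0,-0.03]
    - [-0.024,0.037,0]
    - [-0.024,0.037,0]
    - [-0.024,0.037,0]
    - [-0.024,0.037,0]
    - [-0.024,0.037,0]
    - [-0.024,0.037,0]
    - [0,0,0]
    - [0,0,0]
  twist:
    - [0,0,0]
    - [0,0,0]
    - [0,0,0]
    - [0,0,0]
    - [0,0,0]
    - [0,0,0]
    - [0,0,0]
    - [0,0,0]
    - [0,0,0]
    - [0,0,0]
    - [0,0,0]
    - [0,0,0]

```text
clock: 50.85
position: [0.4716, -0.3587, 0.163]
tool_rot: [3.141, 0.0, -0.092]
force: [1.1, 1.6, -0.2]
grip_width: 0.0001
finger_force: 0.0
```

Run:
```python
from h import *
f=fin(); g=bot.grab_frame("scene"); np.save("f9.npy",f,allow_pickle=True); np.save("g9.npy",g,allow_pickle=True)
K0=np.array([.5907,-.1451])
for n,im,box in (("top",f,(325,190,390,235)),("scene",g,(290,150,345,210))):
    hsv=cv2.cvtColor(im["img"],cv2.COLOR_RGB2HSV); x0,y0,x1,y1=box; h=hsv[y0:y1,x0:x1]
    red=cv2.inRange(h,(0,110,80),(8,255,255))|cv2.inRange(h,(170,110,80),(180,255,255))
    w=np.argwhere(red)[:,::-1]+[x0,y0]; print(n,"red",len(w), w.mean(0) if len(w) else None)
    if len(w): r=unproj(im,[w.mean(0)],.027)[0]; print(r.round(4),np.hypot(*(r[:2]-K0)).round(4))
    for q in ("knob_pointer","mark_tip","flow_knob","knob_grip"): print(q,[(np.round(d["position"],4).tolist(),round(d["score"],2)) for d in bot.find_in(n,q)][:2])
# top gray map around the knob
u=proj(f,[[*K0,.063],[*K0,.04],[*K0,.027]]); print(u.round(1))
x,y=u[0].round().astype(int); G=cv2.cvtColor(f["img"],cv2.COLOR_RGB2GRAY)
for r in range(y-14,y+16): print(r,' '.join('%3d'%v for v in G[r,x-15:x+16]))
print(x-15)
```

```text
yellow [35 10 17  6 75] [[ 0.6615 -0.1509  0.0985]]
top red 0 None
knob_pointer [([0.5904, -0.1428, 0.0449], 0.64)]
mark_tip []
flow_knob []
knob_grip [([0.5849, -0.1434, 0.0417], 0.7)]
scene red 3 [322.33333333 189.66666667]
[ 0.5661 -0.1545  0.027 ] 0.0264
knob_pointer [([0.5922, -0.1384, 0.0418], 0.69)]
mark_tip []
flow_knob [([0.5903, -0.135, 0.0433], 0.51)]
knob_grip [([0.5888, -0.137, 0.043], 0.67)]
[[356.8 208.6]
 [355.4 210.3]
 [354.6 211.3]]
195 205 226 222 191 165 155 148 134 123 121 120 122 121 123 120 121 117 108 102 103 102 101 103 102 102 110 111 124 144 163 177
196 212 232 234 212 186 178 172 163 158 153 157 156 155 154 156 153 148 133 124 122 121 121 121 124 120 121 130 140 154 171 182
197 216 235 234 216 193 186 184 181 178 177 177 178 179 179 178 174 174 162 154 154 153 155 153 154 151 151 166 175 175 180 182
198 220 235 233 216 194 188 188 184 186 186 185 189 187 188 186 187 185 179 177 178 178 178 178 178 176 184 210 215 198 184 183
199 223 238 232 214 194 186 186 190 188 192 197 198 202 200 198 193 189 186 183 185 185 185 185 184 187 208 227 231 213 190 184
200 2
[... 2498 characters left out ...]
 223 229 229 227 219 208 218 235 240 228 203 186 186 185
220 231 211 193 188 187 198 212 221 229 232 238 237 234 235 233 223 209 209 219 212 206 202 199 215 237 240 226 200 187 185 185
221 228 210 194 189 187 191 194 202 215 219 230 235 231 231 224 202 178 175 190 189 187 190 191 210 236 239 224 198 189 185 183
222 222 203 191 189 187 188 186 190 191 191 207 217 217 216 201 178 161 160 172 182 186 186 186 205 233 239 222 197 187 186 186
223 196 189 188 186 186 185 187 187 183 181 186 194 198 196 188 179 172 170 177 186 187 188 188 208 234 237 221 195 189 187 187
224 162 171 179 180 180 182 182 183 178 177 183 187 189 191 188 185 182 182 187 188 188 189 190 206 231 235 219 196 187 187 188
342
```

Run:
```python
from h import *
f=np.load("f9.npy",allow_pickle=True).item(); g=np.load("g9.npy",allow_pickle=True).item()
t=np.linspace(0,2*np.pi,40); disc=np.c_[.02*np.cos(t),.02*np.sin(t)]
bar=np.array([[a,b] for a in(-.02,.02) for b in(-.006,.006)])
KN=np.r_[z_(disc,.030),z_(disc,.04),z_(bar,.063)]
G=cv2.cvtColor(f["img"],cv2.COLOR_RGB2GRAY); m=np.zeros_like(G); b=(345,201,366,220); m[b[1]:b[3],b[0]:b[2]]=(G[b[1]:b[3],b[0]:b[2]]<150)
c=max(cv2.findContours(m,0,1)[0],key=cv2.contourArea); o=np.zeros_like(m); cv2.drawContours(o,[cv2.convexHull(c)],-1,1,-1)
best=min((fit(f,o,KN,(.5907,-.1451,a)) for a in np.arange(-1.5,1.6,.5)),key=lambda r:r[1]); print("knob fit",best)
for K0 in (best[0][:2],np.array([.5907,-.1451])):
  for n,im,bx in (("top",f,(352,217,366,226)),("scene",g,(312,180,332,200))):
    x0,y0,x1,y1=bx; A=im["img"][y0:y1,x0:x1].astype(float); r=np.clip(A[...,0]-A[...,1:].mean(2)-25,0,None)
    yy,xx=np.mgrid[y0:y1,x0:x1]; p=[(xx*r).sum()/r.sum(),(yy*r).sum()/r.sum()]
    for z in (.025,.03):
        w=unproj(im,[p],z)[0][:2]-K0; print(n,np.round(p,1),"max",r.max(),z,"rel",w.round(4),"q",round(np.arctan2(-w[1],-w[0])+.088,3))
  # pointer line on top: bright, z=.063
  y0,y1,x0,x1=206,213,348,358; A=G[y0:y1,x0:x1].astype(float); r=np.clip(A-110,0,None); yy,xx=np.mgrid[y0:y1,x0:x1]
  P=np.c_[xx[r>0],yy[r>0]]; W=r[r>0]; w=unproj(f,P,.0635)[:,:2]; mu=np.average(w,axis=0,weights=W); C=np.cov((w-mu).T,aweights=W); e=np.linalg.eigh(C)[1][:,1]; d=mu-K0
  e=e*np.sign(e@d); print("pointer centroid rel",d.round(4),"q by centroid",round(np.arctan2(-d[1],-d[0])+.088,3),"by axis",round(np.arctan2(-e[1],-e[0])+.088,3))
```

```text
knob fit (array([ 0.59107125, -0.14485981,  1.62362358]), np.float64(29.43921568627451), np.float64(197.0))
top [358.7 221.5] max 60.0 0.025 rel [-0.026  -0.0109] q 0.484
top [358.7 221.5] max 60.0 0.03 rel [-0.0269 -0.0101] q 0.446
scene [322.3 189.4] max 70.0 0.025 rel [-0.0234 -0.0127] q 0.586
scene [322.3 189.4] max 70.0 0.03 rel [-0.0258 -0.0071] q 0.356
pointer centroid rel [-0.001   0.0144] q by centroid -1.417 by axis -1.828
top [358.7 221.5] max 60.0 0.025 rel [-0.0256 -0.0106] q 0.481
top [358.7 221.5] max 60.0 0.03 rel [-0.0265 -0.0098] q 0.443
scene [322.3 189.4] max 70.0 0.025 rel [-0.023  -0.0125] q 0.585
scene [322.3 189.4] max 70.0 0.03 rel [-0.0254 -0.0068] q 0.35
pointer centroid rel [-0.0006  0.0147] q by centroid -1.443 by axis -1.828
```

apply_moves:
  claw: [0.035,0.035,0.035,0.035,0.035,0.035,0.035,0.035,0.035,0.035,0.035,0.035,0.035,0.035,0.035,0.035,0.035,0.035,0.035,0.035]
  xyz:
    - [0,0,0]
    - [0,0,0]
    - [0,0,0]
    - [0,0,0]
    - [0,0,0]
    - [0,0,0]
    - [0,0,0]
    - [0,0,0]
    - [0,0,0]
    - [0,0,0]
    - [0,0,0]
    - [0,0,0]
    - [0.0296,0.0185,0]
    - [0.0296,0.0185,0]
    - [0.0296,0.0185,0]
    - [0.0296,0.0185,0]
    - [0.0296,0.0185,0]
    - [0.0296,0.0185,0]
    - [0.0296,0.0185,0]
    - [0,0,0]
  twist:
    - [0,0,-0.1427]
    - [0,0,-0.1427]
    - [0,0,-0.1427]
    - [0,0,-0.1427]
    - [0,0,-0.1427]
    - [0,0,-0.1427]
    - [0,0,-0.1427]
    - [0,0,-0.1427]
    - [0,0,-0.1427]
    - [0,0,-0.1427]
    - [0,0,-0.1427]
    - [0,0,-0.1427]
    - [0,0,0]
    - [0,0,0]
    - [0,0,0]
    - [0,0,0]
    - [0,0,0]
    - [0,0,0]
    - [0,0,0]
    - [0,0,0]

```text
clock: 53.35
position: [0.5936, -0.1393, 0.1632]
tool_rot: [3.14, -0.002, 1.628]
force: [-0.0, -0.3, -0.3]
grip_width: 0.0352
finger_force: 0.0
```

apply_moves:
  claw: [0.035,0.035,0.035,0.035]
  xyz:
    - [0,0,0.03]
    - [0,0,0.03]
    - [0,0,0]
    - [0,0,0]
  twist:
    - [0,0,0]
    - [0,0,0]
    - [0,0,0]
    - [0,0,0]

```text
clock: 53.75
position: [0.5917, -0.1447, 0.1034]
tool_rot: [-3.141, -0.0, 1.622]
force: [0.5, -0.6, -0.1]
grip_width: 0.035
finger_force: 0.0
```

Run:
```python
from h import *
go(.591,-.145,.029,1.623)
```

```text
pos [ 0.5917 -0.1447  0.1034] rot [-3.141 -0.     1.622] q [ 0.59  0.7  -0.67  1.71  0.53  0.92 -0.24] F [ 0.5 -0.6 -0.1] w 0.035 ff 0.0 t 53.75
twist z -0.001 then tool shift -0.0003 -0.0007 0.0744
```

apply_moves:
  claw: [0.035,0.035,0.035,0.035,0.035,0.035,0.025,0.015,0.008,0.008,0.008]
  xyz:
    - [0,-0.0007,0.02]
    - [0,0,0.025]
    - [0,0,0.015]
    - [0,0,0.01]
    - [0,0,0.004]
    - [0,0,0]
    - [0,0,0]
    - [0,0,0]
    - [0,0,0]
    - [0,0,0]
    - [0,0,0]
  twist:
    - [0,0,0]
    - [0,0,0]
    - [0,0,0]
    - [0,0,0]
    - [0,0,0]
    - [0,0,0]
    - [0,0,0]
    - [0,0,0]
    - [0,0,0]
    - [0,0,0]
    - [0,0,0]
  force: 40

```text
clock: 54.85
position: [0.5921, -0.1449, 0.0299]
tool_rot: [3.139, 0.001, 1.622]
force: [2.4, -1.3, 5.9]
grip_width: 0.0107
finger_force: 40.5
```

Run:
```python
from h import *
go(.591,-.145,.029,3.519)
```

```text
pos [ 0.5921 -0.1449  0.0299] rot [3.139e+00 1.000e-03 1.622e+00] q [ 0.55  0.8  -0.61  1.74  0.61  0.8  -0.31] F [ 2.4 -1.3  5.9] w 0.0107 ff 40.4580956697464 t 54.85
twist z -1.897 then tool shift 0.0010 0.0003 0.0009
```

Gripped on the knob bar at 10.7 mm. I turn it by about 1.89 rad.

apply_moves:
  claw: [0.008,0.008,0.008,0.008,0.008,0.008,0.008,0.008,0.008,0.008,0.008,0.008,0.008,0.008,0.008,0.008,0.008,0.008,0.008]
  xyz:
    - [0,0,0]
    - [0,0,0]
    - [0,0,0]
    - [0,0,0]
    - [0,0,0]
    - [0,0,0]
    - [0,0,0]
    - [0,0,0]
    - [0,0,0]
    - [0,0,0]
    - [0,0,0]
    - [0,0,0]
    - [0,0,0]
    - [0,0,0]
    - [0,0,0]
    - [0,0,0]
    - [0,0,0]
    - [0,0,0]
    - [0,0,0]
  twist:
    - [0,0,-0.05]
    - [0,0,-0.115]
    - [0,0,-0.115]
    - [0,0,-0.115]
    - [0,0,-0.115]
    - [0,0,-0.115]
    - [0,0,-0.115]
    - [0,0,-0.115]
    - [0,0,-0.115]
    - [0,0,-0.115]
    - [0,0,-0.115]
    - [0,0,-0.115]
    - [0,0,-0.115]
    - [0,0,-0.115]
    - [0,0,-0.115]
    - [0,0,-0.115]
    - [0,0,-0.115]
    - [0,0,0]
    - [0,0,0]

```text
clock: 56.75
position: [0.5929, -0.1436, 0.03]
tool_rot: [3.141, 0.004, -2.77]
force: [9.2, 5.3, 1.3]
grip_width: 0.0107
finger_force: 39.9
```

Run:
```python
from h import *
go(.591,-.145,.029,3.519)
```

```text
pos [ 0.5929 -0.1436  0.03  ] rot [ 3.141  0.004 -2.77 ] q [ 0.77  0.95 -1.    1.73  0.94  1.01  1.35] F [9.2 5.3 1.3] w 0.0107 ff 39.88532602787018 t 56.75
twist z -0.006 then tool shift 0.0023 -0.0006 0.0010
```

apply_moves:
  claw: [0.035,0.035,0.035,0.035,0.035,0.035,0.0,0.0,0.0,0.0,0.0,0.0,0.0,0.0,0.0,0.0,0.0,0.0]
  xyz:
    - [0,0,0]
    - [0,0,0]
    - [0,0,0]
    - [0,0,-0.03]
    - [0,0,-0.05]
    - [0,0,-0.05]
    - [0.0317,-0.0261,0]
    - [0.0317,-0.0261,0]
    - [0.0317,-0.0261,0]
    - [0.0317,-0.0261,0]
    - [0.0317,-0.0261,0]
    - [0.0317,-0.0261,0]
    - [0,0,0]
    - [0,0,0]
    - [0,0,0]
    - [0,0,0]
    - [0,0,0]
    - [0,0,0]
  twist:
    - [0,0,0]
    - [0,0,0]
    - [0,0,0]
    - [0,0,0]
    - [0,0,0]
    - [0,0,0]
    - [0,0,0]
    - [0,0,0]
    - [0,0,0]
    - [0,0,0]
    - [0,0,0]
    - [0,0,0]
    - [0,0,0.115]
    - [0,0,0.115]
    - [0,0,0.115]
    - [0,0,0.115]
    - [0,0,0]
    - [0,0,0]

```text
clock: 58.55
position: [0.4704, -0.3596, 0.159]
tool_rot: [-3.141, -0.0, 3.056]
force: [0.8, -0.5, -0.5]
grip_width: 0.0001
finger_force: 0.0
```

Run:
```python
from h import *
f=fin(); K0=np.array([.591,-.145])
t=np.linspace(0,2*np.pi,40); disc=np.c_[.02*np.cos(t),.02*np.sin(t)]
bar=np.array([[a,b] for a in(-.02,.02) for b in(-.006,.006)]); KN=np.r_[z_(disc,.030),z_(disc,.04),z_(bar,.063)]
G=cv2.cvtColor(f["img"],cv2.COLOR_RGB2GRAY); m=np.zeros_like(G); b=(345,199,366,220); m[b[1]:b[3],b[0]:b[2]]=(G[b[1]:b[3],b[0]:b[2]]<150)
c=max(cv2.findContours(m,0,1)[0],key=cv2.contourArea); o=np.zeros_like(m); cv2.drawContours(o,[cv2.convexHull(c)],-1,1,-1)
r=min((fit(f,o,KN,(.5907,-.1451,a)) for a in np.arange(-1.5,1.6,.5)),key=lambda r:r[1]); print("knob fit",r,"q mod pi",r[0][2]+.088)
for r_ in range(199,226): print(r_,' '.join('%3d'%v for v in G[r_,345:370]))
A=f["img"][215:227,352:366].astype(float); rr=np.clip(A[...,0]-A[...,1:].mean(2)-25,0,None); yy,xx=np.mgrid[215:227,352:366]
p=[(xx*rr).sum()/rr.sum(),(yy*rr).sum()/rr.sum()]; print("red px",p,"expected pointer tip px at q=.46:",proj(f,[[*(K0+.024*np.array([np.cos(3.513),np.sin(3.513)])),z] for z in(.04,.063)]).round(1))
go(.71,-.155,.06,3.05)
print("lid",[(np.round(d["position"],3).tolist(),round(d["score"],2)) for d in bot.find_in("top","lid")][:1])
```

```text
yellow [35 10 17  6 75] [[ 0.6615 -0.1509  0.0985]]
knob fit (array([ 0.59068116, -0.14533711,  0.71827009]), np.float64(35.04705882352941), np.float64(187.0)) q mod pi 0.8062700932100425
199 214 192 187 186 186 189 191 194 194 196 196 196 192 189 185 182 183 183 183 184 183 187 206 228 229
200 211 189 187 189 196 205 211 214 208 203 203 201 207 207 202 195 187 184 183 180 184 191 217 234 232
201 210 194 193 204 218 227 229 220 199 183 178 193 219 228 225 215 201 188 186 183 182 195 221 236 233
202 207 200 211 226 235 237 230 201 160 135 131 163 214 234 237 232 223 206 191 184 184 195 222 236 233
203 213 218 230 240 241 234 206 155 110  92  89 123 178 218 231 235 234 223 205 189 185 196 224 237 230
204 223 232 241 244 239 216 159 102  74  70  70  88 125 162 195 221 231 233 224 205 189 197 228 237 228
205 232 241 245 242 227 174 112  64  53  65  69  66  78  99 130 167 211 233 234 222 198 199 230 238 227
206 239 244 244 233 194 133  76  38  42  59  64  66  62  63  78 112 170 224 239 234 211 203 231 238 225
207 243 245 238 212 153  98  62  41  35  50  64  67  65  62  62  79 131 197 234 
[... 1562 characters left out ...]
9 206 233 237 221 196
223 186 186 186 185 186 183 179 185 194 196 198 187 177 172 170 175 185 188 186 187 205 232 236 219 196
224 180 180 179 182 180 178 178 181 186 188 189 187 184 183 182 185 187 188 186 188 209 231 235 217 196
225 157 159 161 162 163 159 162 169 179 180 182 181 183 180 181 181 186 186 187 189 202 225 226 213 194
red px [np.float64(358.57780320366135), np.float64(221.21853546910756)] expected pointer tip px at q=.46: [[358.9 219. ]
 [360.3 217.4]]
pos [ 0.4704 -0.3596  0.1589] rot [-3.141 -0.     3.056] q [ 1.23  0.74 -1.05  1.7   0.7   1.13  1.45] F [0.6 0.2 0.3] w 0.0001 ff 0.0 t 58.6
twist z 0.006 then tool shift -0.2199 0.2257 0.0989
lid [([0.638, 0.018, 0.126], 0.87)]
```

The fin reads 0.069 m open, and the pointer line matches the target direction toward the mark. I go behind the fin to shut the guard.

apply_moves:
  claw: [0.0,0.0,0.0,0.0,0.0,0.0,0.0,0.0,0.0,0.0,0.0,0.0,0.0,0.0,0.0]
  xyz:
    - [-0.026,0.028,0]
    - [-0.026,0.028,0]
    - [-0.026,0.028,0]
    - [-0.026,0.028,0]
    - [-0.026,0.028,0]
    - [-0.026,0.028,0]
    - [-0.026,0.028,0]
    - [-0.026,0.028,0]
    - [0,0,0]
    - [0,0,0]
    - [0,0,0.03]
    - [0,0,0.03]
    - [0,0,0.02]
    - [0,0,0.016]
    - [0,0,0]
  twist:
    - [0,0,0]
    - [0,0,0]
    - [0,0,0]
    - [0,0,0]
    - [0,0,0]
    - [0,0,0]
    - [0,0,0]
    - [0,0,0]
    - [0,0,0]
    - [0,0,0]
    - [0,0,0]
    - [0,0,0]
    - [0,0,0]
    - [0,0,0]
    - [0,0,0]

```text
clock: 60.15
position: [0.6965, -0.1555, 0.061]
tool_rot: [3.141, -0.002, 3.052]
force: [-0.4, 1.0, -0.6]
grip_width: 0.0
finger_force: 0.0
```

Run:
```python
from h import *
go(.605,-.146,.063,3.054); go(.605,-.146,.063,3.054) if 0 else None
```

```text
pos [ 0.6965 -0.1555  0.061 ] rot [ 3.141e+00 -2.000e-03  3.052e+00] q [ 0.63  0.99 -0.92  1.41  0.82  1.15  1.08] F [-0.4  1.  -0.6] w 0.0 ff 0.0 t 60.15
twist z -0.002 then tool shift 0.0920 0.0014 -0.0020
```

apply_moves:
  claw: [0.0,0.0,0.0,0.0,0.0,0.0,0.0,0.0,0.0,0.0,0.0]
  xyz:
    - [0.012,0,0]
    - [0.012,0,0]
    - [0.012,0,0]
    - [0.012,0,0]
    - [0.012,0,0]
    - [0.012,0,0]
    - [0.008,0,0]
    - [0.004,0,0]
    - [0.003,0,0]
    - [0.003,0,0]
    - [0,0,0]
  twist:
    - [0,0,0]
    - [0,0,0]
    - [0,0,0]
    - [0,0,0]
    - [0,0,0]
    - [0,0,0]
    - [0,0,0]
    - [0,0,0]
    - [0,0,0]
    - [0,0,0]
    - [0,0,0]

```text
clock: 61.25
position: [0.6088, -0.1472, 0.0632]
tool_rot: [3.142, 0.002, 3.052]
force: [5.4, -0.2, 1.2]
grip_width: 0.0001
finger_force: 2.7
```

apply_moves:
  claw: [0.0,0.0,0.0]
  xyz:
    - [0.002,0,0]
    - [0.001,0,0]
    - [0,0,0]
  twist:
    - [0,0,0]
    - [0,0,0]
    - [0,0,0]

```text
clock: 61.55
position: [0.6084, -0.1471, 0.0635]
tool_rot: [3.141, 0.007, 3.052]
force: [24.3, -3.7, -10.7]
grip_width: 0.0001
finger_force: 12.1
```

apply_moves:
  claw: [0.0,0.0,0.0,0.0,0.0,0.0,0.0,0.0,0.0,0.0,0.0,0.0,0.0,0.0]
  xyz:
    - [-0.01,0,0]
    - [-0.005,0,0]
    - [0,0,-0.03]
    - [0,0,-0.04]
    - [0,0,-0.04]
    - [0.026,-0.03,0]
    - [0.026,-0.03,0]
    - [0.026,-0.03,0]
    - [0.026,-0.03,0]
    - [0.026,-0.03,0]
    - [0.026,-0.03,0]
    - [0.026,-0.03,0]
    - [0,0,0]
    - [0,0,0]
  twist:
    - [0,0,0]
    - [0,0,0]
    - [0,0,0]
    - [0,0,0]
    - [0,0,0]
    - [0,0,0]
    - [0,0,0]
    - [0,0,0]
    - [0,0,0]
    - [0,0,0]
    - [0,0,0]
    - [0,0,0]
    - [0,0,0]
    - [0,0,0]

```text
clock: 62.95
position: [0.4194, -0.3415, 0.1728]
tool_rot: [3.141, -0.0, 3.051]
force: [1.0, 0.2, 0.1]
grip_width: 0.0002
finger_force: 0.0
```

Run:
```python
from h import *
go(.605,-.146,.063,3.054); f=fin((318,185,390,222)); g=bot.grab_frame("scene"); COL["g2"]=((0,0,60),(180,40,215))
print("lid",[(np.round(d["position"],3).tolist(),round(d["score"],2)) for d in bot.find_in("top","lid")][:1])
# stack: top-view lid fit via dark handle
G=cv2.cvtColor(f["img"],cv2.COLOR_RGB2GRAY); u=proj(f,[[.645,.0205,.148]])[0]; x,y=u.astype(int); b=G[y-14:y+15,x-9:x+10]
w=np.argwhere(b<75)[:,::-1]+[x-9,y-14]; W=unproj(f,w,.148)[:,:2]*1e3; print("handle",len(w),cv2.minAreaRect(W.astype(np.float32)))
# white pointer seen through hood
A=G[203:222,345:370]; print(np.argwhere((A>130)&(A<200)).shape)
```

```text
pos [ 0.4194 -0.3415  0.1728] rot [ 3.141 -0.     3.051] q [ 1.33  0.66 -1.11  1.82  0.66  1.09  1.46] F [1.  0.2 0.1] w 0.0002 ff 0.0 t 62.95
twist z -0.003 then tool shift -0.1678 0.2110 0.1098
yellow [32 19 18  6 78] [[ 0.5889 -0.1446  0.0985]]
lid [([0.638, 0.021, 0.129], 0.69)]
handle 58 ((637.9183959960938, 18.860336303710938), (6.3013129234313965, 48.29366683959961), 85.9562759399414)
(128, 2)
```

The guard is hard against its stop, with 24 N and no further travel. The lid height also agrees with home: it was gripped at TCP 0.0053 on the bench and released at 0.1134, which puts its underside 0.108 above the bench. Handing in.

```bash
python3 -c "
from h import *
print(bot.job_done())"
```

```text
the job is handed in; nothing more can be done
None
```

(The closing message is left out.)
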